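Load the scent holder and bayonet-lock it up into the fragrance stand

ROBOT

A 6-joint arm with a two-finger parallel gripper is mounted at the origin on the work surface. World frame = base frame: x ahead of the robot, y to its left, z up, the work surface at z = 0. Lengths are in m, angles in rad, forces in N, time in s.
With the tool pointing down it reaches from about 0.325 to 0.85 m from the base axis. Payload 4.4 kg.
Tool frame: the origin (TCP) lies on the centre line of the jaws, within the pads' length; the fingertips stand 22 mm ahead of it and the grasp point (between the pads) lies 3 mm ahead of it; y points along the fingers, x is the direction in which the jaws open and shut, and the axes are right-handed (so a half turn about y gives the same grasp; the last joint's range is limited). The gripper opens to 94 mm and grips with 3 to 60 N. Pads are 16 mm wide; open, the fingers measure 119 mm over their backs; the gripper's body (75 mm by 177 mm) begins 78 mm behind the grasp point.
Start: joints at [-1.393, 0.207, 1.542, -0, 1.393, -0.15], TCP at [0.185, -0.544, 0.227] pointing down, gripper open.
Joint ranges: [-2.73, 2.73], [-0.86, 2.22], [0.23, 2.46], [-1.11, 4.25], [0.08, 2.63], [-2.82, 2.82]. Speed limits (rad/s): [2.79, 2.79, 3.14, 3.14, 3.14, 3.14].

INTERFACE

Orientations are given as [roll, pitch, yaw] about the fixed x, y, z axes, in that order (R = Rz(yaw) Ry(pitch) Rx(roll)).
In Python, from cell import r gives the robot as it stands.
- The arm moves only by the tool drive_tool, never from a script. Its argument "commands" is a list of rows, each a list of 7 numbers: the shift along the tool's x, y, z in m, then the turn, a rotation vector about the tool's x, y, z in rad, then the finger opening in m, from 0 to 0.094. In form: [[tx, ty, tz, rx, ry, rz, claw], ...]. A call has exactly 10 rows; each row shifts and turns the pose as measured when the row begins, along the tool's axes as they then stand; what a row does not reach is not made up. A row lasts 1/8 s, in which the tool goes at most 62.5 mm and 10.7 degrees, less where a joint would pass 70% of its speed; a pose out of reach is approached as far as the arm can. A call with a gripper value outside its range is refused whole. The fingers move at their own pace and stop on an object; "grip_force" is the grip in N (left out, the last holds). Time passes only in rows, so rows that do not move let the fingers close, or fill a call up. It gives the time, the measured TCP pose, the force and the opening at its end, in the units of the state.
- r.sense(): the state, without advancing time (a new reading comes with each control period).
- r.get_image(name): name is "scene" or "top"; returns the picture (420x560x3 uint8, red, green, blue); there is no depth.
- r.camera_info(name): a dict with "camera_matrix" (3x3 intrinsics, pixels), "R" (3x3) and "t" (3): a world point X has camera coordinates R X + t. Camera axes: x right, y down, z forward; pixel columns grow to the right and rows downward; lengths in m; the calibration is good to about 2 mm. A picture is of the moment at which its call begins. camera_info takes no time and is no camera call.
- r.close_job(): hands the job in, once; it reports no verdict.
Trained networks look in the newest picture that a camera, given by its name, has taken for a name from the list of things; names that differ only in an ending like _2 or _b are one class to them, and where a whole thing is asked for, a point or a joint stands for the part that bears it (a point fixed in the world has none). Each returns a list of dicts, best first, with "score" (0 to 1); they miss things now and then, are a little off and sometimes report something else, mostly with a low value. They report only what shows in the picture. A call takes as long as a camera call.
- r.cut_out(name, camera): "pixels" (420x560 bool, what is visible of it) and "xy" ([column, row] in pixels, amid what is visible of it).
- r.landmark_of(name, camera): "xy" ([column, row] in pixels: a listed point, or the origin of a listed thing).
The state is a dict: "time_s": time; "joint_positions": joint angles; "joint_vel": joint speeds; "joint_torque": joint torques, N m; "tool_pos": TCP position; "ee_rot": TCP orientation; "force": force on the tool from outside, world axes, zero at the start; "ft_torque": the same for the moment, N m; "gripper_width": finger opening in m.
Only numpy, scipy, OpenCV 4.12 (cv2) and the standard library are available. Lean on these libraries where they do the work, as an engineer would, in place of code of your own. Each camera call takes 0.05 s, during which the arm holds its last target.

TASK

Take the clay scent stone out of the glass dish and set it in the well of the metal scent holder; then bring the holder by its oak handle up into the head of the fragrance stand from below, with the handle in line with the short entry mark, and twist it round to the long mark until its lugs drop home and lock, and let go. Leave the vase, the keys and the umbrella clip where they are.

Things in the scene. Friction and masses are not known exactly. Their poses are not given: they have to be found in the camera images.
- stone_center (a point): Unglazed clay scent stone, a loose upright round plug 34 mm in diameter and 26 mm high (about 40 g), standing on the floor of the smoked-glass dish. The point is its centre, 13 mm above its underside.
- dish: Smoked-glass catchall dish, fixed, round, 144 mm across the rim, 24 mm high, walls 5 mm; flat inner floor about 110 mm across, 6 mm above the granite. Origin: centre of its underside, on the granite.
- holder_well (a point): Scent holder, loose, ~150 g, standing on the granite: aluminium cup 54 mm in diameter, 60 mm high, with an oak handle. Point: centre of the floor of the round well in the cup's top, 44 mm above its underside, 16 mm below its rim. Well diameter 42 mm, so the seated stone stands 10 mm above the rim. Axes: z up the cup, handle along -x.
- holder_grip (a point): Where to take the holder's handle: centre of its section, 105 mm from the cup's axis, 26 mm above the cup's underside (18 mm below holder_well). Handle: level straight bar 16 mm wide, 22 mm high, ending 140 mm from the axis. The centre of mass is within 10 mm of the cup's axis, so grip firmly (about 40 N). Axes as holder_well.
- holder: The scent holder again; origin at the centre of its underside. Lugs: three at the cup's rim, 10 mm wide, 5 mm thick, 55 to 60 mm above the underside, reaching out to 36 mm from the axis: one above the handle, the others 120 degrees to either side.
- stand_mount (a point): Fragrance stand, fixed. Point: centre of the open underside of its round overhanging head (94 mm in diameter), 160 mm above the granite; head and arm reach 56 mm higher. Axes: z up, -x to the front, +x to the post. Inside: cup bore 62 mm between flanges, 84 mm above them; ceiling 34 mm up. Locked, holder_well hangs 7 mm below this point.
- stand: The stand again; origin on the granite under the head's axis, axes as stand_mount. Below the head it is empty; post (22 mm thick) 100 mm behind the axis; foot plate 120 x 88 mm, 14 mm thick, from 35 to 155 mm behind the axis.
- stand_entry (a point): Short dark bar low on the side of the head: entry mark, 48 mm from the axis, 54 degrees round from the front (-x) towards the stand's +y. With the handle pointing this way the lugs pass straight up through three slots, each 40 degrees wide. Lug undersides must then be 9 to 19 mm above the head's underside to turn (above that the stone meets the ceiling).
- stand_front (a point): Long dark bar up the front (-x) of the head: locked mark, 48 mm from the axis. Raised, the holder turns over the ridges (9 mm high) counter-clockwise seen from above, 54 degrees from entry to here; the end stop is about 6 degrees further. Lowered here, the lugs drop into pockets, floor 4 mm above the head's underside, and are locked.
- vase: White ceramic bud vase, loose, 56 mm in diameter, 150 mm high, upright. Origin: centre of its underside. Leave alone.
- keys: Two flat steel house keys on a ring, loose, about 75 x 65 mm, lying on the granite, 4 mm thick (ring 8 mm). Origin: about their middle, on the granite. Leave alone.
- clip: Red plastic umbrella handle clip, loose, U-shaped, 58 x 31 mm, 22 mm high. Origin: its middle, on the granite. Leave alone.

How it is judged:
On the way, in this order (a step that is already met when the one before it is completed fails the run):
1. the scent stone stands in the holder's well, let go (z of stone_center in the frame of holder_well between 0.01 and 0.016 m and horizontal distance between stone_center and holder_well below 0.007 m and contact force between the fingers and stone below 0.1 N), for 0.2 s.
2. the loaded holder is up inside the head of the stand (z of stone_center in the frame of holder_well between 0.01 and 0.016 m and horizontal distance between stone_center and holder_well below 0.007 m and z of holder_well in the frame of stand_mount above -0.005 m and horizontal distance between holder_well and stand_mount below 0.008 m), for 0.1 s.
At the end, for the whole second after the job is handed in: The stone is in the holder's well (within 7 mm of its axis). The holder is at rest in the head, lugs in the pockets: holder_well 4.5 to 10.5 mm below stand_mount, within 8 mm of its axis, tilt under 0.12 rad, grip point within 20 mm of the front line (z of stone_center in the frame of holder_well between 0.01 and 0.016 m and horizontal distance between stone_center and holder_well below 0.007 m and z of holder_well in the frame of stand_mount between -0.0105 and -0.0045 m and horizontal distance between holder_well and stand_mount below 0.008 m and x of holder_grip in the frame of stand_mount below -0.09 m and y of holder_grip in the frame of stand_mount between -0.02 and 0.02 m and angle between holder_well's own z axis and vertical below 0.12 rad and linear speed of holder below 0.02 m/s); the robot touches nothing.
It fails at once if the vase is moved more than 15 mm or tipped (distance of vase from where it was at the start of the episode above 0.015 m or angle between vase's own z axis and vertical above 0.25 rad).
It fails at once if the keys are moved more than 15 mm (distance of keys from where it was at the start of the episode above 0.015 m).
It fails at once if the clip is moved more than 15 mm (distance of clip from where it was at the start of the episode above 0.015 m).
It also fails if it takes over 72 s, if anything falls off the work surface, if the arm or the gripper's body presses on something with over 40 N, if the wrist force passes 120 N, or if a joint passes its speed limit or range.

## Working session

There is one attempt and no reset: what is moved stays moved. The work goes in short steps, Python scripts to look and compute and a tool call to move; the robot and the scene stay as the last step left them, time stands still between calls to the robot, and variables do not carry over. Pictures are saved under pics/ and viewed, and the job is handed in when it is done.

Besides the shell and the picture viewer there is one more tool, called after "Call:" as name(argument=value, ...), one argument or row to a line, values as JSON. drive_tool: Moves the arm, as the interface text tells. Its arguments: {"type":"object","properties":{"commands":{"type":"array","items":{"type":"array","items":{"type":"number"}}},"grip_force":{"type":"number"}},"required":["commands"]}

```bash
ls; mkdir -p pics; python3 - <<'E'
from cell import r
import cv2
print(r.sense())
for c in("scene","top"):
    im=r.get_image(c); cv2.imwrite(f"pics/{c}0.png",im[:,:,::-1])
    i=r.camera_info(c); print(c,i)
    for n in ["stone_center","dish","holder_well","holder_grip","holder","stand_mount","stand","stand_entry","stand_front","vase","keys","clip"]:
        print(n,[(round(d['score'],2),[round(float(v),1) for v in d['xy']]) for d in r.landmark_of(n,c)][:3])
E
```

```text
pics
{'time_s': 0.0, 'joint_positions': array([-1.39348603e+00,  2.07428175e-01,  1.54292452e+00, -3.47003431e-06,
        1.39347284e+00, -1.50500941e-01]), 'joint_vel': array([-8.11965295e-05, -8.24712356e-04,  9.04004278e-04,  1.60431389e-04,
        9.44922293e-04, -6.05825438e-04]), 'joint_torque': array([ 5.64044512e-04, -3.70869398e+01, -2.81416905e+01,  6.97851693e-02,
        3.62142816e-02, -1.88489780e-04]), 'tool_pos': array([ 0.18498919, -0.54364724,  0.22630006]), 'ee_rot': array([-1.57046492,  0.00220815, -1.2429841 ]), 'force': array([ 0.81197214, -0.35360617, -0.6127826 ]), 'ft_torque': array([ 0.00910968, -0.00974106,  0.00422078]), 'gripper_width': 0.0936130383671998}
scene {'camera_matrix': array([[440.03311803,   0.        , 287.0183985 ],
       [  0.        , 440.03311803, 205.97508569],
       [  0.        ,   0.        ,   1.        ]]), 'R': array([[-0.58253443,  0.81248136, -0.02297143],
       [ 0.49681299,  0.33355349, -0.80119843],
       [-0.64329659, -0.47813817, -0.59795768]]), 't': array([ 0.33338681, -0.17386613,  1.41840097])}
stone_center [(0.56, 
[... 582 characters left out ...]
]]), 'R': array([[-0.02889356, -0.99896648,  0.03508759],
       [-0.99154634,  0.02420149, -0.12747604],
       [ 0.12649512, -0.03847421, -0.99122082]]), 't': array([-9.71630342e-05,  5.41047265e-01,  7.94439949e-01])}
stone_center [(0.62, [397.9, 223.9])]
dish [(0.82, [392.6, 229.5])]
holder_well [(0.59, [134.4, 223.8])]
holder_grip [(0.62, [127.9, 275.7]), (0.6, [142.4, 225.3]), (0.21, [397.3, 224.9])]
holder [(0.87, [140.5, 224.0])]
stand_mount []
stand []
stand_entry [(0.65, [230.8, 164.6])]
stand_front [(0.96, [250.8, 177.3]), (0.46, [128.1, 274.1]), (0.2, [144.4, 154.2])]
vase [(0.67, [354.9, 148.3])]
keys [(0.52, [257.6, 253.8])]
clip [(0.89, [142.5, 156.5]), (0.16, [395.5, 228.2])]
```

View pics/scene0.png

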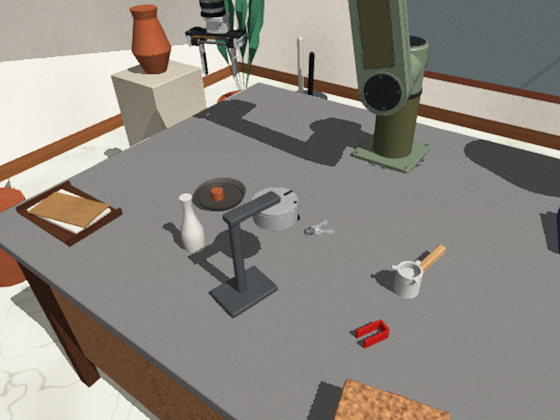

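View pics/top0.png

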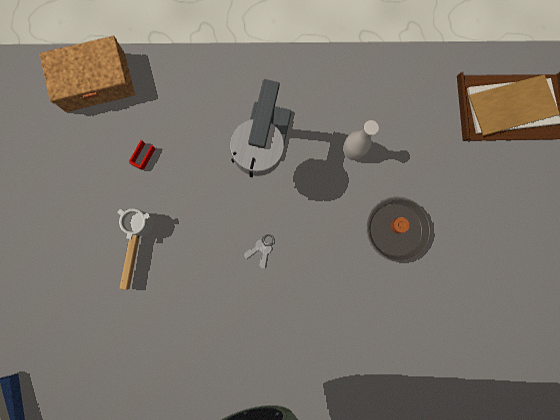

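```bash
cat > h.py <<'E'
import numpy as np, cv2
from cell import r
C={c:r.camera_info(c) for c in("scene","top")}
def P(c): 
    i=C[c]; return i["camera_matrix"]@np.c_[i["R"],i["t"]]
def tri(a,b):
    X=cv2.triangulatePoints(P("scene"),P("top"),np.array(a,float).reshape(2,1),np.array(b,float).reshape(2,1))[:,0]; return X[:3]/X[3]
def plane(c,xy,z):
    i=C[c]; d=i["R"].T@np.linalg.inv(i["camera_matrix"])@np.array([xy[0],xy[1],1.]); o=-i["R"].T@i["t"]
    return o+d*(z-o[2])/d[2]
def proj(c,X):
    q=P(c)@np.append(X,1.); return q[:2]/q[2]
E
python3 - <<'E'
from h import *
np.set_printoptions(precision=4,suppress=True)
p=lambda *a:print(*a)
p("stone tri",tri((219.3,192.5),(397.9,223.9)), "planes .019",plane("scene",(219.3,192.5),.019),plane("top",(397.9,223.9),.019))
p("dish",tri((222.3,198.3),(392.6,229.5)),plane("scene",(222.3,198.3),0),plane("top",(392.6,229.5),0))
p("well",tri((403.7,274.3),(134.4,223.8)),plane("scene",(403.7,274.3),.044),plane("top",(134.4,223.8),.044))
p("grip",tri((437.9,255.8),(127.9,275.7)),plane("scene",(437.9,255.8),.026),plane("top",(127.9,275.7),.026))
p("holder",plane("scene",(402.7,289.6),0),plane("top",(140.5,224.),0))
p("stand",plane("scene",(278.9,269.2),0))
p("entry",tri((295.3,215.7),(230.8,164.6)),"front",tri((295.7,206.3),(250.8,177.3)))
p("vase",plane("scene",(193.2,244.9),0),plane("top",(354.9,148.3),0))
p("keys",plane("scene",(316.8,231.9),0),plane("top",(257.6,253.8),0))
p("clip",plane("scene",(368.9,336),0),plane("top",(142.5,156.5),0))
for c in("scene","top"):
    im=r.get_image(c)
    for n,ctr in (("head",(275,208) if c=="scene" else (258,147)),("holder",(415,270) if c=="scene" else (135,245)),("stone",(219,193) if c=="scene" else (398,226))):
        x,y=ctr; s=50
        crop=im[max(0,y-s):y+s,x-s:x+s][:,:,::-1]
        cv2.imwrite(f"pics/{c}_{n}.png",cv2.resize(crop,None,fx=6,fy=6,interpolation=cv2.INTER_CUBIC)); 
import glob
for n in("head","holder","stone"):
    a=cv2.imread(f"pics/scene_{n}.png");b=cv2.imread(f"pics/top_{n}.png")
    cv2.imwrite(f"pics/c_{n}.png",cv2.resize(np.hstack([a,b]),(800,400)))
E
```

```text
stone tri [ 0.5049 -0.2799  0.0267] planes .019 [ 0.4968 -0.2854  0.019 ] [ 0.5073 -0.2853  0.019 ]
dish [ 0.4962 -0.278   0.0019] [ 0.4942 -0.2794  0.    ] [ 0.4967 -0.2793  0.    ]
well [0.5226 0.2736 0.0423] [0.5278 0.2706 0.044 ] [0.5196 0.2782 0.044 ]
grip [0.4108 0.3012 0.0213] [0.4131 0.3049 0.026 ] [0.4129 0.2956 0.026 ]
holder [0.5279 0.2747 0.    ] [0.5234 0.2791 0.    ]
stand [0.6288 0.0177 0.    ]
entry [0.6148 0.0622 0.1649] front [0.5862 0.0344 0.1602]
vase [ 0.6803 -0.2058  0.    ] [ 0.6854 -0.2046  0.    ]
keys [0.4691 0.0183 0.    ] [0.4511 0.0241 0.    ]
clip [0.6765 0.2703 0.    ] [0.6754 0.2769 0.    ]
```

View pics/c_head.png

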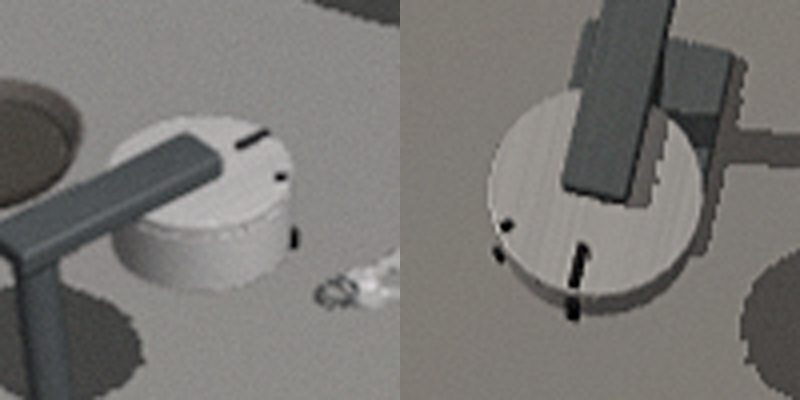

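View pics/c_holder.png

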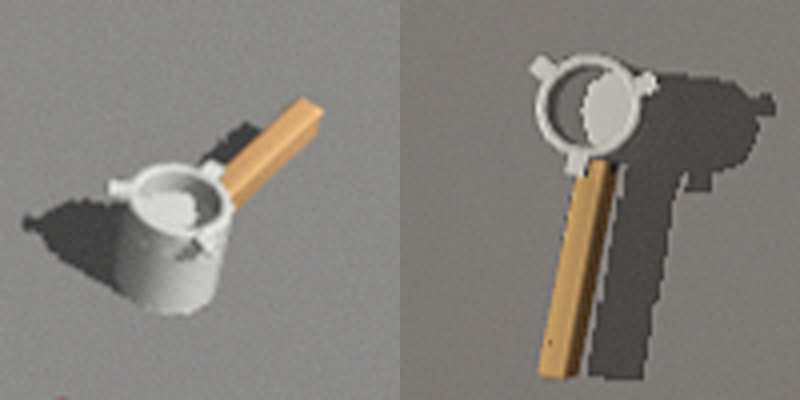

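View pics/c_stone.png

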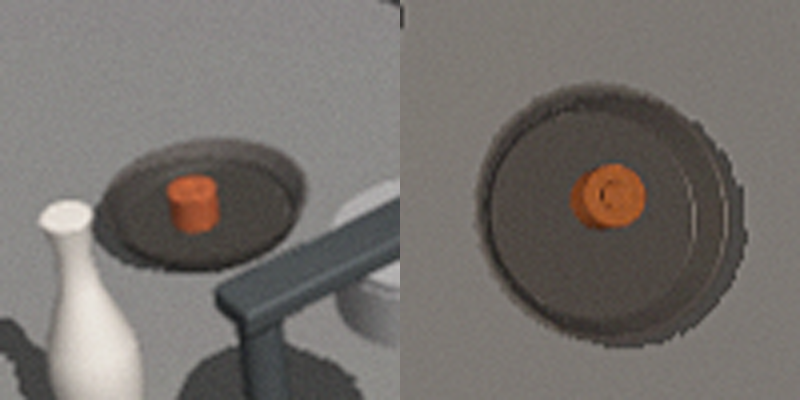

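```bash
cat > fit.py <<'E'
from h import *
from scipy.optimize import minimize
S=4
def hullmask(c,pts):
    q=(P(c)@np.c_[pts,np.ones(len(pts))].T); q=(q[:2]/q[2]).T
    h=cv2.convexHull(((q+.5)*S*16).astype(np.int32))
    m=np.zeros((420*S,560*S),np.uint8); cv2.fillConvexPoly(m,h,1,shift=4); return m
def cyl(x,y,z0,z1,R):
    a=np.linspace(0,2*np.pi,60); return np.vstack([np.c_[x+R*np.cos(a),y+R*np.sin(a),np.full(60,z)] for z in(z0,z1)])
def box(x0,x1,y0,y1,z0,z1):
    return np.array([[a,b,c] for a in(x0,x1) for b in(y0,y1) for c in(z0,z1)],float)
def tf(p,x,y,yaw):
    c,s=np.cos(yaw),np.sin(yaw); o=p.copy(); o[:,0]=x+c*p[:,0]-s*p[:,1]; o[:,1]=y+s*p[:,0]+c*p[:,1]; return o
def holder_parts(x,y,yaw):
    ps=[cyl(0,0,0,.06,.027),box(-.14,-.026,-.008,.008,.015,.037)]
    for k in(np.pi,np.pi/3,-np.pi/3): ps.append(tf(box(.026,.036,-.005,.005,.055,.06),0,0,k))
    return [tf(p,x,y,yaw) for p in ps]
def union(c,ps):
    m=0
    for p in ps: m=m|hullmask(c,p)
    return m
def cost(mask,m): 
    i=(mask&m).sum(); u=(mask|m).sum(); return 1-i/u
def up(m): return np.kron(m.astype(np.uint8),np.ones((S,S),np.uint8))
E
cat > f1.py <<'E'
from fit import *
np.set_printoptions(precision=4,suppress=True)
ims={c:r.get_image(c) for c in C}
for name,x0,parts in (("stone_center",[.505,-.282],lambda p:[cyl(p[0],p[1],.006,.032,.017)]),("holder",[.524,.276,-.2],lambda p:holder_parts(*p)),
   ):
    M={}
    for c in C:
        d=r.cut_out(name,c); print(name,c,[(round(e['score'],2),e['xy'],int(e['pixels'].sum())) for e in d][:3])
        M[c]=up(d[0]['pixels'])
        s=minimize(lambda p:cost(M[c],union(c,parts(p))),x0,method="Nelder-Mead",options=dict(initial_simplex=[x0]+[[v+(0.006 if i<2 else .08)*(i==j) for i,v in enumerate(x0)] for j in range(len(x0))],xatol=1e-4,fatol=1e-4))
        print(c,s.x,s.fun)
    f=lambda p:sum(cost(M[c],union(c,parts(p))) for c in C)
    s=minimize(f,x0,method="Nelder-Mead",options=dict(initial_simplex=[x0]+[[v+(0.006 if i<2 else .08)*(i==j) for i,v in enumerate(x0)] for j in range(len(x0))]))
    print("both",s.x,s.fun)
for n in("stand_mount","stand","stand_front"):
    for c in C:
        d=r.cut_out(n,c); print(n,c,[(round(e['score'],2),e['xy'],int(e['pixels'].sum())) for e in d][:3])
        if d: np.save(f"{n}_{c}.npy",d[0]['pixels'])
E
python3 f1.py
```

```text
stone_center scene [(0.66, [217.2, 194.2], 140), (0.6, [223.9, 189.7], 1219)]
scene [ 0.5013 -0.2886] 0.16666666666666663
stone_center top [(0.82, [400.7, 222.8], 214)]
top [ 0.5059 -0.2887] 0.17577654707440404
both [ 0.5053 -0.287 ] 0.38895447126541505
holder scene []Traceback (most recent call last):
  File "f1.py", line 9, in <module>
    M[c]=up(d[0]['pixels'])
            ~^^^
IndexError: list index out of range
```

```bash
cat > f2.py <<'E'
from fit import *
np.set_printoptions(precision=4,suppress=True)
ims={c:cv2.cvtColor(cv2.imread(f"pics/{c}0.png"),cv2.COLOR_BGR2RGB) for c in C}
def sm(m,reg):
    o=np.zeros_like(m); x0,x1,y0,y1=reg; o[y0:y1,x0:x1]=m[y0:y1,x0:x1]; return o
def orange(im): 
    a=im.astype(int); return (a[...,0]-a[...,2]>40)
reg={"scene":(200,240,175,210),"top":(380,420,205,245)}
def go(name,M,parts,x0):
    step=lambda i:.006 if i<2 else .05
    sx=[x0]+[[v+step(i)*(i==j) for i,v in enumerate(x0)] for j in range(len(x0))]
    for cs in (["scene"],["top"],["scene","top"]):
        s=minimize(lambda p:sum(cost(M[c],union(c,parts(p))) for c in cs),x0,method="Nelder-Mead",options=dict(initial_simplex=sx,xatol=1e-4,fatol=1e-4))
        print(name,cs,s.x,round(s.fun,3))
    return s.x
M={c:up(sm(orange(ims[c]),reg[c])) for c in C}
print({c:M[c].sum()/16 for c in C})
go("stone",M,lambda p:[cyl(p[0],p[1],.006,.032,.017)],[.505,-.282])
reg={"scene":(415,452,240,276),"top":(116,142,234,293)}
M={c:up(sm(orange(ims[c]),reg[c])) for c in C}
def handle(p):
    return [tf(box(-.14,-.034 if 1 else 0,-.008,.008,.015,.037),*p)]
# handle only visible: top view part near cup seen; restrict via parts
h=go("handle",M,handle,[.524,.276,-.2])
# edges overlay
for c in C:
    im=cv2.resize(ims[c],None,fx=S,fy=S,interpolation=cv2.INTER_CUBIC)[:,:,::-1].copy()
    for p in holder_parts(*h): 
        cs,_=cv2.findContours(hullmask(c,p),cv2.RETR_EXTERNAL,cv2.CHAIN_APPROX_NONE); cv2.drawContours(im,cs,-1,(0,0,255),1)
    x,y=(415,270) if c=="scene" else (135,245)
    cv2.imwrite(f"pics/ov_{c}.png",im[(y-50)*S:(y+50)*S,(x-50)*S:(x+50)*S])
cv2.imwrite("pics/ov.png",np.hstack([cv2.imread(f"pics/ov_{c}.png") for c in C]))
E
python3 f2.py
```

```text
{'scene': np.float64(163.0), 'top': np.float64(247.0)}
stone ['scene'] [ 0.5039 -0.2874] 0.077
stone ['top'] [ 0.5054 -0.2882] 0.072
stone ['scene', 'top'] [ 0.505  -0.2876] 0.174
handle ['scene'] [ 0.5012  0.2851 -0.1353] 0.267
handle ['top'] [ 0.525   0.2779 -0.1893] 0.222
handle ['scene', 'top'] [ 0.5238  0.2792 -0.1697] 0.544
```

View pics/ov.png

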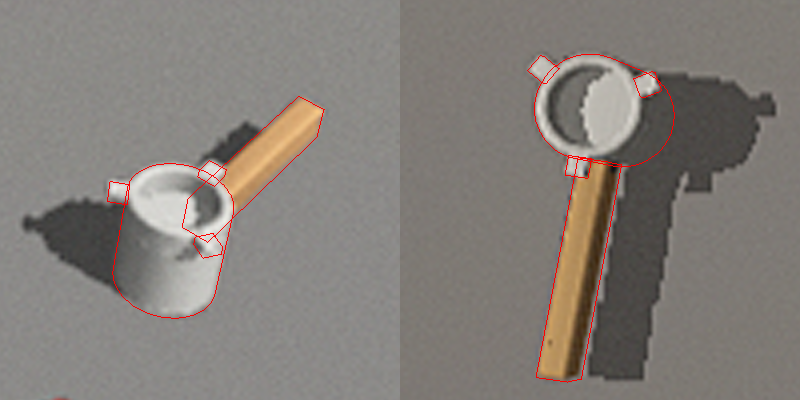

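```bash
cat > f3.py <<'E'
from fit import *
import sys
np.set_printoptions(precision=4,suppress=True)
ims={c:cv2.cvtColor(cv2.imread(f"pics/{c}0.png"),cv2.COLOR_BGR2RGB) for c in C}
x,y,yaw,H=map(float,sys.argv[1:5])
mx,my,mm=[],[],[]
a0=yaw+np.pi
out=[]
for c in C:
    im=cv2.resize(ims[c],None,fx=S,fy=S,interpolation=cv2.INTER_CUBIC)[:,:,::-1].copy()
    for p in [cyl(x,y,.16,.16+H,.047),tf(box(.089,.111,-.011,.011,.014,.216),x,y,yaw),tf(box(.035,.155,-.044,.044,0,.014),x,y,yaw)]:
        cs,_=cv2.findContours(hullmask(c,p),cv2.RETR_EXTERNAL,cv2.CHAIN_APPROX_NONE); cv2.drawContours(im,cs,-1,(0,0,255),1)
    for z0 in (.16,.16+H):
        q=cyl(x,y,z0,z0,.047)[:60]; q=np.array([proj(c,v) for v in q]); cv2.polylines(im,[((q+.5)*S).astype(int).reshape(-1,1,2)],True,(0,255,0),1)
    for ang in (a0,a0-np.radians(54)):
        for z in (.16,.17,.16+H):
            q=proj(c,[x+.048*np.cos(ang),y+.048*np.sin(ang),z]); cv2.circle(im,tuple(((q+.5)*S).astype(int)),2,(255,0,0),-1)
    px,py=(265,240) if c=="scene" else (258,135)
    out.append(im[(py-75)*S:(py+75)*S,(px-50)*S:(px+50)*S])
cv2.imwrite(f"pics/{sys.argv[5]}.png",np.hstack(out))
E
python3 f3.py 0.629 0.018 -0.35 0.04 hd1
```

```text
(no output)
```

View pics/hd1.png

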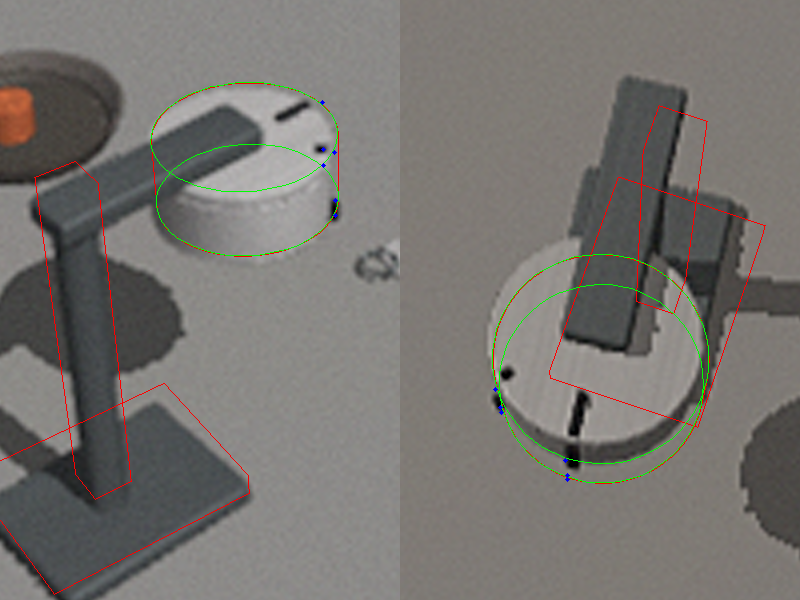

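```bash
python3 f3.py 0.639 0.021 -0.18 0.04 hd2
```

```text
(no output)
```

View pics/hd2.png

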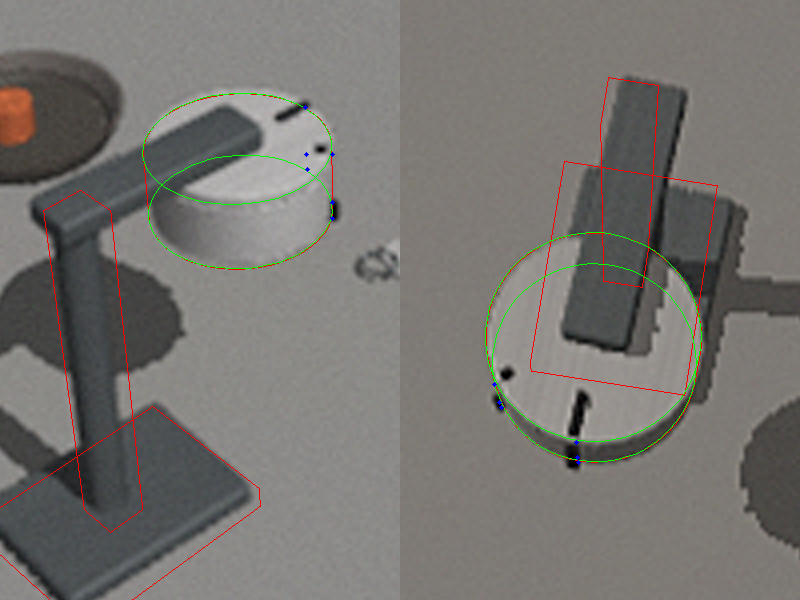

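```bash
python3 f3.py 0.637 0.0185 -0.24 0.041 hd3
```

```text
(no output)
```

View pics/hd3.png

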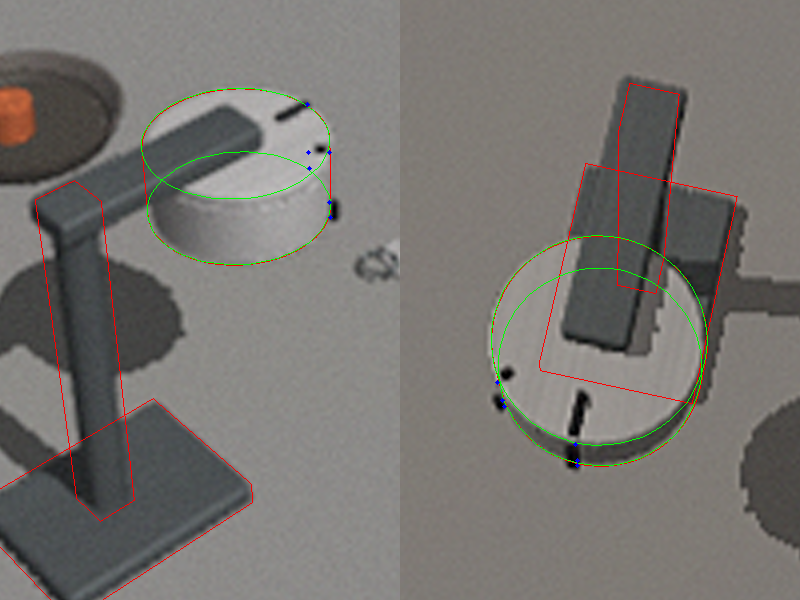

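```bash
python3 - <<'E'
from h import *
def crop(c,u,v):
    px,py=(265,240) if c=="scene" else (258,135)
    if c=="top": u-=400
    return (u/4+px-50-.5,v/4+py-75-.5)
def ang(c,a,b,z):
    A=plane(c,crop(c,*a),z);B=plane(c,crop(c,*b),z);d=A-B;print(A,B,np.arctan2(d[1],d[0]),np.hypot(*d[:2]))
ang("top",(687,100),(630,345),.216)
ang("top",(627,82),(563,328),.216)
ang("scene",(32,212),(222,107),.216)
ang("scene",(65,235),(262,142),.216)
ang("top",(583,397),(574,441),.2)
# foot plate edges
ang("scene",(155,403),(250,490),.014)
E
python3 f3.py 0.638 0.020 -0.25 0.041 hd4
```

```text
[ 0.73927301 -0.02212199  0.216     ] [0.62983646 0.00552029 0.216     ] -0.2474122632579229 0.11287362625062577
[0.74783912 0.00378423 0.216     ] [0.63781332 0.0338416  0.216     ] -0.26667783955039753 0.11405753907430669
[ 0.75002465 -0.01319737  0.216     ] [0.63361833 0.0082897  0.216     ] -0.18253218005532007 0.11837283247508343
[0.75419375 0.01078031 0.216     ] [0.64644104 0.04251558 0.216     ] -0.28642119778868524 0.11232886466290966
[0.6118022  0.02621565 0.2       ] [0.59236613 0.03052864 0.2       ] -0.21836760217991344 0.019908856892686105
[ 0.66259481 -0.02910216  0.014     ] [0.68518348 0.05490351 0.014     ] -1.8334775771601657 0.08698965459528289
```

View pics/hd4.png

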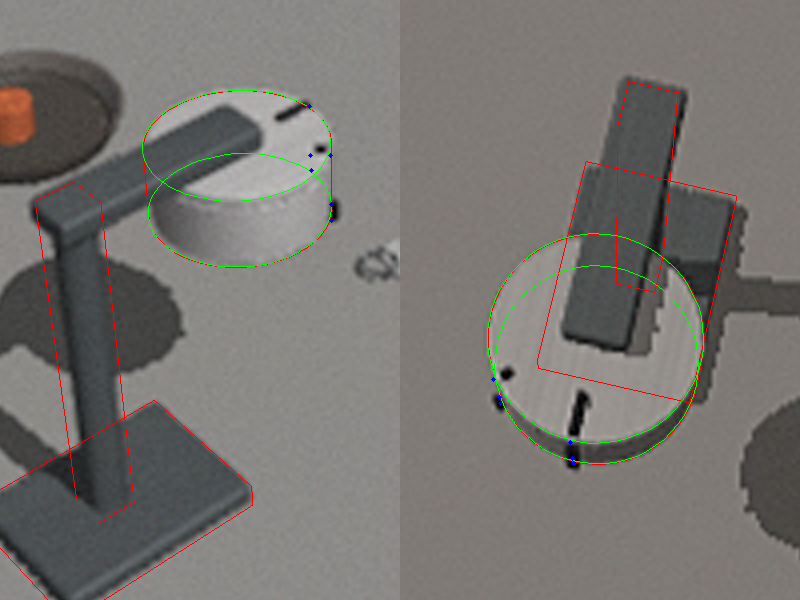

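```bash
cat > plan.py <<'E'
# usage: plan.py x y z yaw nrows claw
from h import *; import sys
from scipy.spatial.transform import Rotation as Ro
def down(yaw): return Ro.from_euler('xyz',[-np.pi/2,0,yaw])
if __name__=="__main__":
    x,y,z,yaw=map(float,sys.argv[1:5]); n=int(sys.argv[5]) if len(sys.argv)>5 else 10
    s=r.sense(); p=np.array(s["tool_pos"]); R=Ro.from_euler('xyz',s["ee_rot"])
    print("t",round(s["time_s"],2),"pos",p.round(4),"rpy",np.round(s["ee_rot"],4),"F",np.round(s["force"],1),"w",round(s["gripper_width"],4))
    T=np.array([x,y,z]); rv=(R.inv()*down(yaw)).as_rotvec()
    d=(T-p)/n; dr=rv/n
    for k in range(n):
        print(np.r_[R.inv().apply(d).round(4),dr.round(4)].tolist()); R=R*Ro.from_rotvec(dr)
E
python3 plan.py 0.505 -0.2876 0.12 -0.5 10
```

```text
t 1.65 pos [ 0.1851 -0.5444  0.2274] rpy [-1.5708  0.     -1.243 ] F [-0.2 -0.4 -0.4] w 0.0943
[-0.014, 0.0107, 0.0386, -0.0, -0.0743, -0.0]
[-0.0111, 0.0107, 0.0395, -0.0, -0.0743, -0.0]
[-0.0081, 0.0107, 0.0402, -0.0, -0.0743, -0.0]
[-0.0051, 0.0107, 0.0407, -0.0, -0.0743, -0.0]
[-0.0021, 0.0107, 0.041, -0.0, -0.0743, -0.0]
[0.0009, 0.0107, 0.041, -0.0, -0.0743, -0.0]
[0.004, 0.0107, 0.0408, -0.0, -0.0743, -0.0]
[0.007, 0.0107, 0.0404, -0.0, -0.0743, -0.0]
[0.01, 0.0107, 0.0398, -0.0, -0.0743, -0.0]
[0.0129, 0.0107, 0.0389, -0.0, -0.0743, -0.0]
```

Call:
drive_tool(
  commands=[
    [-0.014, 0.0107, 0.0386, 0, -0.0743, 0, 0.07],
    [-0.0111, 0.0107, 0.0395, 0, -0.0743, 0, 0.07],
    [-0.0081, 0.0107, 0.0402, 0, -0.0743, 0, 0.07],
    [-0.0051, 0.0107, 0.0407, 0, -0.0743, 0, 0.07],
    [-0.0021, 0.0107, 0.041, 0, -0.0743, 0, 0.07],
    [0.0009, 0.0107, 0.041, 0, -0.0743, 0, 0.07],
    [0.004, 0.0107, 0.0408, 0, -0.0743, 0, 0.07],
    [0.007, 0.0107, 0.0404, 0, -0.0743, 0, 0.07],
    [0.01, 0.0107, 0.0398, 0, -0.0743, 0, 0.07],
    [0.0129, 0.0107, 0.0389, 0, -0.0743, 0, 0.07],
  ],
  grip_force=15,
)

```text
time_s: 2.9
tool_pos: [0.5116, -0.2821, 0.1192]
ee_rot: [-1.576, -0.007, -0.482]
force: [-0.6, -1.2, 1.4]
gripper_width: 0.0702
```

```bash
python3 plan.py 0.505 -0.2876 0.046 -0.5 5
```

```text
t 2.9 pos [ 0.5116 -0.2821  0.1192] rpy [-1.5759 -0.0065 -0.4822] F [-0.6 -1.2  1.4] w 0.0702
[-0.0007, 0.0147, -0.0015, 0.001, 0.0035, 0.0013]
[-0.0007, 0.0147, -0.0015, 0.001, 0.0035, 0.0013]
[-0.0007, 0.0146, -0.0016, 0.001, 0.0035, 0.0013]
[-0.0007, 0.0146, -0.0016, 0.001, 0.0035, 0.0013]
[-0.0006, 0.0146, -0.0016, 0.001, 0.0035, 0.0013]
```

Call:
drive_tool(
  commands=[
    [-0.0018, 0, -0.004, 0.0025, 0.009, 0.003, 0.07],
    [-0.0018, 0, -0.004, 0.0025, 0.009, 0.003, 0.07],
    [0, 0.014, 0, 0, 0, 0, 0.07],
    [0, 0.014, 0, 0, 0, 0, 0.07],
    [0, 0.014, 0, 0, 0, 0, 0.07],
    [0, 0.014, 0, 0, 0, 0, 0.07],
    [0, 0.012, 0, 0, 0, 0, 0.07],
    [0, 0.002, 0, 0, 0, 0, 0.07],
    [0, 0, 0, 0, 0, 0, 0.07],
    [0, 0, 0, 0, 0, 0, 0.07],
  ],
)

```text
time_s: 4.15
tool_pos: [0.5028, -0.2881, 0.0432]
ee_rot: [-1.571, 0.002, -0.503]
force: [0.5, 0.4, 0.2]
gripper_width: 0.0701
```

```bash
python3 plan.py 0.505 -0.2876 0.046 -0.5 1; python3 - <<'E'
from h import *
o=[]
for c in C:
    im=r.get_image(c); x,y=(219,180) if c=="scene" else (398,226)
    o.append(cv2.resize(im[y-50:y+50,x-50:x+50][:,:,::-1],None,fx=4,fy=4,interpolation=cv2.INTER_CUBIC))
cv2.imwrite("pics/g1.png",np.hstack(o))
E
```

```text
t 4.15 pos [ 0.5028 -0.2881  0.0432] rpy [-1.5707  0.0024 -0.5027] F [0.5 0.4 0.2] w 0.0701
[0.0017, -0.0028, 0.0015, -0.0001, -0.0027, -0.0024]
```

View pics/g1.png

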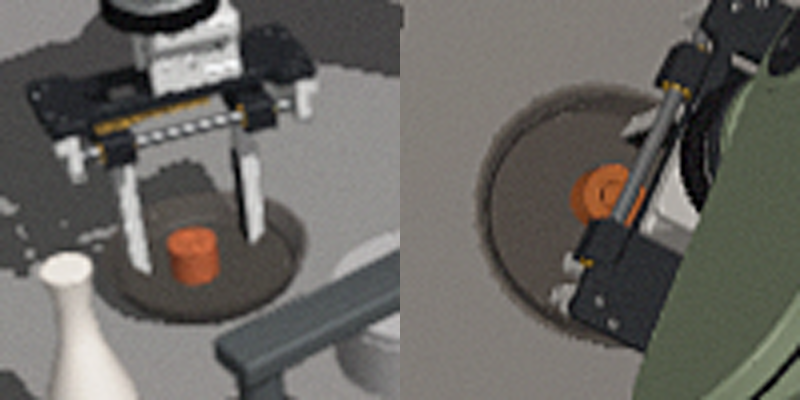

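Call:
drive_tool(
  commands=[
    [0.0012, -0.0017, 0.001, 0, 0, -0.002, 0.07],
    [0.0005, -0.0015, 0.0005, 0, 0, 0, 0.07],
    [0, 0, 0, 0, 0, 0, 0.05],
    [0, 0, 0, 0, 0, 0, 0.038],
    [0, 0, 0, 0, 0, 0, 0.03],
    [0, 0, 0, 0, 0, 0, 0.026],
    [0, 0, 0, 0, 0, 0, 0.026],
    [0, 0, 0, 0, 0, 0, 0.026],
    [0, 0, 0, 0, 0, 0, 0.026],
    [0, 0, 0, 0, 0, 0, 0.026],
  ],
  grip_force=15,
)

```text
time_s: 5.5
tool_pos: [0.506, -0.2881, 0.0479]
ee_rot: [-1.571, -0.002, -0.503]
force: [0.6, -0.9, -0.4]
gripper_width: 0.0319
```

```bash
python3 plan.py 0.505 -0.2876 0.15 -0.5 10
```

```text
t 5.5 pos [ 0.506  -0.2881  0.0479] rpy [-1.5711 -0.0023 -0.5026] F [ 0.6 -0.9 -0.4] w 0.0319
[-0.0001, -0.0102, -0.0, 0.0, -0.0003, 0.0002]
[-0.0001, -0.0102, -0.0, 0.0, -0.0003, 0.0002]
[-0.0001, -0.0102, -0.0, 0.0, -0.0003, 0.0002]
[-0.0001, -0.0102, -0.0, 0.0, -0.0003, 0.0002]
[-0.0001, -0.0102, -0.0, 0.0, -0.0003, 0.0002]
[-0.0001, -0.0102, -0.0, 0.0, -0.0003, 0.0002]
[-0.0001, -0.0102, -0.0, 0.0, -0.0003, 0.0002]
[-0.0001, -0.0102, -0.0, 0.0, -0.0003, 0.0002]
[-0.0001, -0.0102, -0.0, 0.0, -0.0003, 0.0002]
[-0.0001, -0.0102, -0.0, 0.0, -0.0003, 0.0002]
```

Call:
drive_tool(
  commands=[
    [0, -0.005, 0, 0, 0, 0, 0.026],
    [0, -0.01, 0, 0, 0, 0, 0.026],
    [0, -0.01, 0, 0, 0, 0, 0.026],
    [0, -0.015, 0, 0, 0, 0, 0.026],
    [0, -0.015, 0, 0, 0, 0, 0.026],
    [0, -0.015, 0, 0, 0, 0, 0.026],
    [0, -0.015, 0, 0, 0, 0, 0.026],
    [0, -0.015, 0, 0, 0, 0, 0.026],
    [0, 0, 0, 0, 0, 0, 0.026],
    [0, 0, 0, 0, 0, 0, 0.026],
  ],
)

```text
time_s: 6.75
tool_pos: [0.5064, -0.2884, 0.1568]
ee_rot: [-1.572, -0.005, -0.503]
force: [0.5, -0.1, -2.2]
gripper_width: 0.032
```

```bash
python3 plan.py 0.5238 0.2792 0.15 -0.5 16; python3 - <<'E'
from h import *
o=[]
for c in C:
    im=r.get_image(c); x,y=(219,160) if c=="scene" else (398,226)
    o.append(cv2.resize(im[y-50:y+50,x-50:x+50][:,:,::-1],None,fx=4,fy=4,interpolation=cv2.INTER_CUBIC))
cv2.imwrite("pics/g2.png",np.hstack(o))
E
```

```text
t 6.75 pos [ 0.5064 -0.2884  0.1568] rpy [-1.5717 -0.0054 -0.5025] F [ 0.5 -0.1 -2.2] w 0.032
[-0.0161, 0.0003, 0.0316, 0.0001, -0.0002, 0.0003]
[-0.0161, 0.0003, 0.0316, 0.0001, -0.0002, 0.0003]
[-0.0161, 0.0003, 0.0316, 0.0001, -0.0002, 0.0003]
[-0.0161, 0.0003, 0.0316, 0.0001, -0.0002, 0.0003]
[-0.0161, 0.0003, 0.0316, 0.0001, -0.0002, 0.0003]
[-0.0161, 0.0003, 0.0316, 0.0001, -0.0002, 0.0003]
[-0.0161, 0.0004, 0.0316, 0.0001, -0.0002, 0.0003]
[-0.0161, 0.0004, 0.0316, 0.0001, -0.0002, 0.0003]
[-0.0161, 0.0004, 0.0316, 0.0001, -0.0002, 0.0003]
[-0.0161, 0.0004, 0.0316, 0.0001, -0.0002, 0.0003]
[-0.0161, 0.0004, 0.0316, 0.0001, -0.0002, 0.0003]
[-0.0161, 0.0004, 0.0316, 0.0001, -0.0002, 0.0003]
[-0.0161, 0.0004, 0.0316, 0.0001, -0.0002, 0.0003]
[-0.0161, 0.0004, 0.0316, 0.0001, -0.0002, 0.0003]
[-0.0161, 0.0004, 0.0316, 0.0001, -0.0002, 0.0003]
[-0.0161, 0.0004, 0.0316, 0.0001, -0.0002, 0.0003]
```

View pics/g2.png

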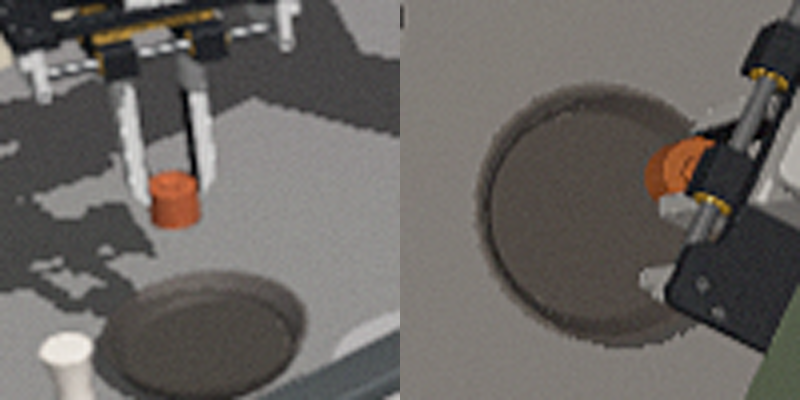

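Call:
drive_tool(
  commands=[
    [-0.0281, -0.002, 0.0316, 0, 0, 0, 0.026],
    [-0.0281, -0.002, 0.0316, 0, 0, 0, 0.026],
    [-0.0281, -0.002, 0.0316, 0, 0, 0, 0.026],
    [-0.0281, -0.002, 0.0316, 0, 0, 0, 0.026],
    [-0.0281, -0.002, 0.0316, 0, 0, 0, 0.026],
    [-0.0281, -0.002, 0.0316, 0, 0, 0, 0.026],
    [-0.024, -0.002, 0.034, 0, 0, 0, 0.026],
    [-0.014, 0, 0.038, 0, 0, 0, 0.026],
    [-0.0086, 0, 0.0407, 0, 0, 0, 0.026],
    [-0.0086, 0, 0.0407, 0, 0, 0, 0.026],
  ],
)

```text
time_s: 8.1
tool_pos: [0.47, 0.1306, 0.1633]
ee_rot: [-1.574, 0.006, -0.51]
force: [0.3, -0.4, -0.5]
gripper_width: 0.0321
```

```bash
python3 plan.py 0.5238 0.2792 0.15 -0.5 6
```

```text
t 8.1 pos [0.47   0.1306 0.1633] rpy [-1.5738  0.0062 -0.5095] F [ 0.3 -0.4 -0.5] w 0.0321
[-0.0042, 0.0022, 0.026, 0.0005, -0.0016, -0.001]
[-0.0042, 0.0022, 0.026, 0.0005, -0.0016, -0.001]
[-0.0042, 0.0022, 0.026, 0.0005, -0.0016, -0.001]
[-0.0041, 0.0022, 0.026, 0.0005, -0.0016, -0.001]
[-0.0041, 0.0022, 0.026, 0.0005, -0.0016, -0.001]
[-0.004, 0.0022, 0.026, 0.0005, -0.0016, -0.001]
```

Call:
drive_tool(
  commands=[
    [-0.0042, 0.002, 0.026, 0.0005, -0.0016, -0.001, 0.026],
    [-0.0042, 0.002, 0.026, 0.0005, -0.0016, -0.001, 0.026],
    [-0.0042, 0.002, 0.026, 0.0005, -0.0016, -0.001, 0.026],
    [-0.0042, 0.002, 0.026, 0.0005, -0.0016, -0.001, 0.026],
    [-0.0042, 0.002, 0.026, 0.0005, -0.0016, -0.001, 0.026],
    [-0.003, 0.002, 0.018, 0, 0, 0, 0.026],
    [0, 0, 0.004, 0, 0, 0, 0.026],
    [0, 0, 0, 0, 0, 0, 0.026],
    [0, 0, 0, 0, 0, 0, 0.026],
    [0, 0, 0, 0, 0, 0, 0.026],
  ],
)

```text
time_s: 9.35
tool_pos: [0.5198, 0.2802, 0.1442]
ee_rot: [-1.581, 0.009, -0.498]
force: [-0.1, -0.3, -0.4]
gripper_width: 0.0321
```

```bash
python3 plan.py 0.5238 0.2792 0.15 -0.5 1; python3 - <<'E'
from h import *
o=[]
for c in C:
    im=r.get_image(c); x,y=(410,240) if c=="scene" else (135,225)
    o.append(cv2.resize(im[y-60:y+60,x-50:x+50][:,:,::-1],None,fx=4,fy=4,interpolation=cv2.INTER_CUBIC))
cv2.imwrite("pics/g3.png",np.hstack(o))
E
```

```text
t 9.35 pos [0.5198 0.2802 0.1442] rpy [-1.5807  0.0087 -0.498 ] F [-0.1 -0.3 -0.4] w 0.0321
[0.0039, -0.0058, 0.0009, 0.0099, 0.0021, -0.0087]
```

View pics/g3.png

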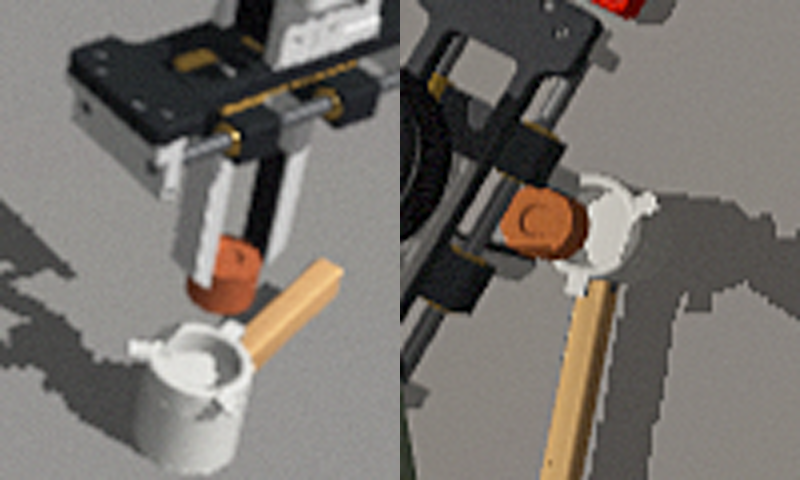

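Call:
drive_tool(
  commands=[
    [0.0015, 0.003, 0.0005, 0.005, 0.001, -0.004, 0.026],
    [0.0015, 0.005, 0.0005, 0.004, 0.001, -0.003, 0.026],
    [0.001, 0.008, 0, 0, 0, 0, 0.026],
    [0, 0.008, 0, 0, 0, 0, 0.026],
    [0, 0.008, 0, 0, 0, 0, 0.026],
    [0, 0.003, 0, 0, 0, 0, 0.026],
    [0, 0, 0, 0, 0, 0, 0.026],
    [0, 0, 0, 0, 0, 0, 0.026],
    [0, 0, 0, 0, 0, 0, 0.026],
    [0, 0, 0, 0, 0, 0, 0.026],
  ],
)

```text
time_s: 10.7
tool_pos: [0.524, 0.2789, 0.1067]
ee_rot: [-1.571, 0.001, -0.5]
force: [0.0, -0.8, -0.5]
gripper_width: 0.032
```

```bash
python3 plan.py 0.5238 0.2792 0.106 -0.5 1; python3 - <<'E'
from fit import *
s=r.sense(); tp=np.array(s["tool_pos"])
zb=tp[2]-.0475+.006
o=[];ims={}
for c in C:
    im=r.get_image(c); ims[c]=im; x,y=(410,255) if c=="scene" else (135,225)
    im=cv2.resize(im,None,fx=4,fy=4,interpolation=cv2.INTER_CUBIC)[:,:,::-1].copy()
    for p,col in [(cyl(tp[0],tp[1],zb,zb+.026,.017),(255,0,0)),(cyl(.5238,.2792,0,.06,.027),(0,0,255))]:
        cs,_=cv2.findContours(hullmask(c,p),cv2.RETR_EXTERNAL,cv2.CHAIN_APPROX_NONE); cv2.drawContours(im,cs,-1,col,1)
    o.append(im[(y-60)*4:(y+60)*4,(x-50)*4:(x+50)*4])
cv2.imwrite("pics/g4.png",np.hstack(o))
E
```

```text
t 10.7 pos [0.524  0.2789 0.1067] rpy [-1.571e+00  1.200e-03 -5.004e-01] F [ 0.  -0.8 -0.5] w 0.032
[-0.0003, 0.0007, 0.0001, 0.0002, -0.0004, -0.0012]
```

View pics/g4.png

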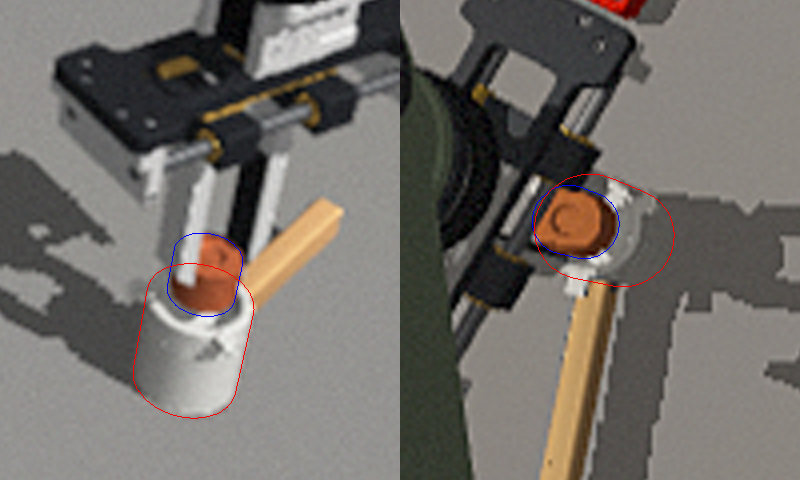

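Call:
drive_tool(
  commands=[
    [0, 0.003, 0, 0, 0, 0, 0.026],
    [0, 0.003, 0, 0, 0, 0, 0.026],
    [0, 0.003, 0, 0, 0, 0, 0.026],
    [0, 0.003, 0, 0, 0, 0, 0.026],
    [0, 0.003, 0, 0, 0, 0, 0.026],
    [0, 0.002, 0, 0, 0, 0, 0.026],
    [0, 0, 0, 0, 0, 0, 0.026],
    [0, 0, 0, 0, 0, 0, 0.026],
    [0, 0, 0, 0, 0, 0, 0.026],
    [0, 0, 0, 0, 0, 0, 0.026],
  ],
)

```text
time_s: 12.05
tool_pos: [0.524, 0.2789, 0.0885]
ee_rot: [-1.571, 0.001, -0.5]
force: [-0.1, 0.6, 0.3]
gripper_width: 0.032
```

```bash
python3 plan.py 0.5238 0.2792 0.086 -0.5 1
```

```text
t 12.05 pos [0.524  0.2789 0.0885] rpy [-1.571e+00  1.300e-03 -5.004e-01] F [-0.1  0.6  0.3] w 0.032
[-0.0003, 0.0025, 0.0002, 0.0002, -0.0004, -0.0013]
```

Call:
drive_tool(
  commands=[
    [0, 0.001, 0, 0, 0, 0, 0.026],
    [0, 0.001, 0, 0, 0, 0, 0.026],
    [0, 0, 0, 0, 0, 0, 0.026],
    [0, 0, 0, 0, 0, 0, 0.026],
    [0, 0, 0, 0, 0, 0, 0.033],
    [0, 0, 0, 0, 0, 0, 0.036],
    [0, 0, 0, 0, 0, 0, 0.042],
    [0, 0, 0, 0, 0, 0, 0.055],
    [0, 0, 0, 0, 0, 0, 0.06],
    [0, 0, 0, 0, 0, 0, 0.06],
  ],
)

```text
time_s: 13.3
tool_pos: [0.5244, 0.2791, 0.0869]
ee_rot: [-1.57, 0.001, -0.5]
force: [-0.3, -0.3, 0.1]
gripper_width: 0.0603
```

```bash
python3 plan.py 0.5238 0.2792 0.086 -0.5 1;python3 - <<'E'
from fit import *
o=[]
for c in C:
    im=r.get_image(c);  x,y=(410,255) if c=="scene" else (135,225)
    im=cv2.resize(im,None,fx=4,fy=4,interpolation=cv2.INTER_CUBIC)[:,:,::-1].copy()
    for p,col in [(cyl(.5238,.2792,.044,.07,.017),(255,0,0)),(cyl(.5238,.2792,0,.06,.027),(0,0,255))]:
        cs,_=cv2.findContours(hullmask(c,p),cv2.RETR_EXTERNAL,cv2.CHAIN_APPROX_NONE); cv2.drawContours(im,cs,-1,col,1)
    o.append(im[(y-60)*4:(y+60)*4,(x-50)*4:(x+50)*4])
cv2.imwrite("pics/g5.png",np.hstack(o))
E
```

```text
t 13.3 pos [0.5244 0.2791 0.0869] rpy [-1.5701e+00  5.0000e-04 -5.0040e-01] F [-0.3 -0.3  0.1] w 0.0603
[-0.0006, 0.0009, -0.0002, -0.0006, -0.0004, -0.0005]
```

View pics/g5.png

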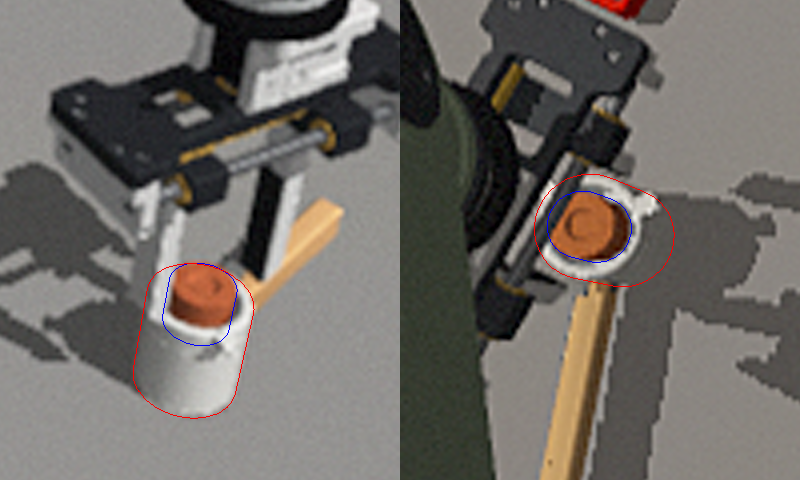

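Call:
drive_tool(
  commands=[
    [0, -0.01, 0, 0, 0, 0, 0.06],
    [0, -0.03, 0, 0, 0, 0, 0.06],
    [0, -0.03, 0, 0, 0, 0, 0.06],
    [0, 0, 0, 0, -0.16, 0, 0.06],
    [0, 0, 0, 0, -0.16, 0, 0.06],
    [0, 0, 0, 0, -0.16, 0, 0.06],
    [0, 0, 0, 0, -0.16, 0, 0.06],
    [0, 0, 0, 0, -0.16, 0, 0.06],
    [0, 0, 0, 0, -0.16, 0, 0.06],
    [0, 0, 0, 0, -0.16, 0, 0.06],
  ],
)

```text
time_s: 14.65
tool_pos: [0.5268, 0.28, 0.1675]
ee_rot: [-1.573, -0.009, 0.657]
force: [-0.0, 0.2, 0.0]
gripper_width: 0.0603
```

```bash
python3 plan.py 0.4203 0.297 0.12 1.4 7
```

```text
t 14.65 pos [0.5268 0.28   0.1675] rpy [-1.5728 -0.009   0.6568] F [-0.   0.2  0. ] w 0.0603
[-0.0106, 0.0067, 0.0112, 0.0007, -0.1062, 0.0011]
[-0.0094, 0.0067, 0.0123, 0.0007, -0.1062, 0.0011]
[-0.008, 0.0067, 0.0132, 0.0007, -0.1062, 0.0011]
[-0.0066, 0.0067, 0.014, 0.0007, -0.1062, 0.0011]
[-0.005, 0.0067, 0.0146, 0.0007, -0.1062, 0.0011]
[-0.0035, 0.0068, 0.015, 0.0007, -0.1062, 0.0011]
[-0.0018, 0.0068, 0.0153, 0.0007, -0.1062, 0.0011]
```

Call:
drive_tool(
  commands=[
    [-0.0106, 0.0067, 0.0112, 0, -0.1062, 0.001, 0.06],
    [-0.0094, 0.0067, 0.0123, 0, -0.1062, 0.001, 0.06],
    [-0.008, 0.0067, 0.0132, 0, -0.1062, 0.001, 0.06],
    [-0.0066, 0.0067, 0.014, 0, -0.1062, 0.001, 0.06],
    [-0.005, 0.0067, 0.0146, 0, -0.1062, 0.001, 0.06],
    [-0.0035, 0.0068, 0.015, 0, -0.1062, 0.001, 0.06],
    [-0.0018, 0.006, 0.0135, 0, -0.09, 0.001, 0.06],
    [0, 0, 0, 0, 0, 0, 0.045],
    [0, 0, 0, 0, 0, 0, 0.045],
    [0, 0, 0, 0, 0, 0, 0.045],
  ],
)

```text
time_s: 15.9
tool_pos: [0.4239, 0.2973, 0.1276]
ee_rot: [-1.587, -0.006, 1.406]
force: [0.5, 0.7, -0.0]
gripper_width: 0.0453
```

```bash
python3 plan.py 0.4203 0.297 0.12 1.4 1;python3 - <<'E'
from fit import *
tp=r.sense()["tool_pos"]
o=[]
for c in C:
    im=r.get_image(c);  x,y=(425,240) if c=="scene" else (135,245)
    im=cv2.resize(im,None,fx=4,fy=4,interpolation=cv2.INTER_CUBIC)[:,:,::-1].copy()
    for p in holder_parts(.5238,.2792,-.17):
        cs,_=cv2.findContours(hullmask(c,p),cv2.RETR_EXTERNAL,cv2.CHAIN_APPROX_NONE); cv2.drawContours(im,cs,-1,(0,0,255),1)
    q=proj(c,[tp[0],tp[1],tp[2]-.022]); cv2.circle(im,tuple(((q+.5)*4).astype(int)),3,(0,255,0),-1)
    o.append(im[(y-60)*4:(y+60)*4,(x-50)*4:(x+50)*4])
cv2.imwrite("pics/g6.png",np.hstack(o))
E
```

```text
t 15.9 pos [0.4239 0.2973 0.1276] rpy [-1.5874 -0.0058  1.4055] F [ 0.5  0.7 -0. ] w 0.0453
[-0.0009, 0.0076, 0.0037, 0.0166, 0.0055, 0.0059]
```

View pics/g6.png

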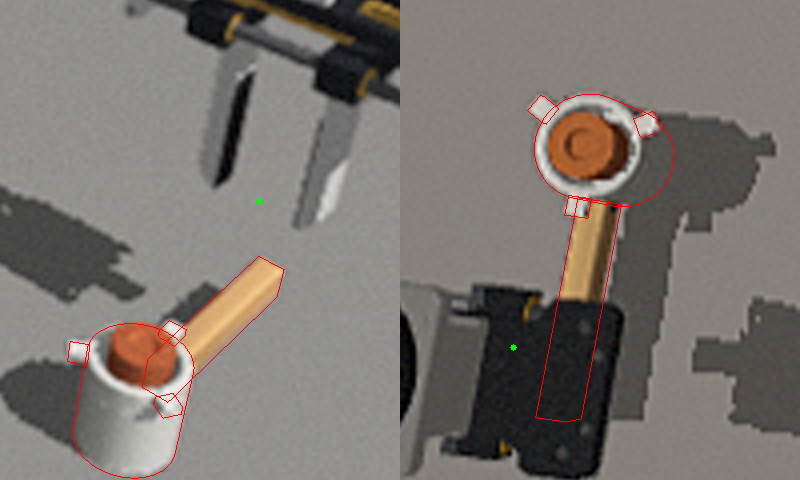

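Call:
drive_tool(
  commands=[
    [-0.0005, 0.006, 0.002, 0.009, 0.003, 0.003, 0.045],
    [-0.0004, 0.01, 0.0017, 0.007, 0.002, 0.003, 0.045],
    [0, 0.015, 0, 0, 0, 0, 0.045],
    [0, 0.016, 0, 0, 0, 0, 0.045],
    [0, 0.016, 0, 0, 0, 0, 0.045],
    [0, 0.016, 0, 0, 0, 0, 0.045],
    [0, 0.012, 0, 0, 0, 0, 0.045],
    [0, 0.004, 0, 0, 0, 0, 0.045],
    [0, 0, 0, 0, 0, 0, 0.045],
    [0, 0, 0, 0, 0, 0, 0.045],
  ],
)

```text
time_s: 17.25
tool_pos: [0.4194, 0.2963, 0.0242]
ee_rot: [-1.568, 0.002, 1.399]
force: [0.6, 0.0, -1.2]
gripper_width: 0.0451
```

```bash
python3 plan.py 0.4203 0.297 0.029 1.4 1
```

```text
t 17.25 pos [0.4194 0.2963 0.0242] rpy [-1.5678  0.0023  1.3992] F [ 0.6  0.  -1.2] w 0.0451
[0.0009, -0.0048, -0.0007, -0.003, -0.0008, -0.0023]
```

Call:
drive_tool(
  commands=[
    [0.0006, -0.003, -0.0005, -0.002, 0, -0.001, 0.045],
    [0.0003, -0.0018, 0, -0.001, 0, -0.001, 0.045],
    [0, 0, 0, 0, 0, 0, 0.035],
    [0, 0, 0, 0, 0, 0, 0.025],
    [0, 0, 0, 0, 0, 0, 0.018],
    [0, 0, 0, 0, 0, 0, 0.008],
    [0, 0, 0, 0, 0, 0, 0.008],
    [0, 0, 0, 0, 0, 0, 0.008],
    [0, 0, 0, 0, 0, 0, 0.008],
    [0, 0, 0, 0, 0, 0, 0.008],
  ],
  grip_force=45,
)

```text
time_s: 18.5
tool_pos: [0.4214, 0.2977, 0.0312]
ee_rot: [-1.574, -0.002, 1.399]
force: [-0.6, 0.2, 1.1]
gripper_width: 0.0157
```

```bash
python3 plan.py 0.4203 0.297 0.08 1.4 5
```

```text
t 18.5 pos [0.4214 0.2977 0.0312] rpy [-1.5738 -0.0016  1.3992] F [-0.6  0.2  1.1] w 0.0157
[-0.0001, -0.0098, 0.0002, 0.0006, -0.0002, 0.0003]
[-0.0002, -0.0098, 0.0002, 0.0006, -0.0002, 0.0003]
[-0.0002, -0.0098, 0.0002, 0.0006, -0.0002, 0.0003]
[-0.0002, -0.0098, 0.0002, 0.0006, -0.0002, 0.0003]
[-0.0002, -0.0098, 0.0002, 0.0006, -0.0002, 0.0003]
```

Call:
drive_tool(
  commands=[
    [0, -0.004, 0, 0, 0, 0, 0.008],
    [0, -0.008, 0, 0, 0, 0, 0.008],
    [0, -0.008, 0, 0, 0, 0, 0.008],
    [0, -0.008, 0, 0, 0, 0, 0.008],
    [0, -0.008, 0, 0, 0, 0, 0.008],
    [0, -0.008, 0, 0, 0, 0, 0.008],
    [0, -0.004, 0, 0, 0, 0, 0.008],
    [0, 0, 0, 0, 0, 0, 0.008],
    [0, 0, 0, 0, 0, 0, 0.008],
    [0, 0, 0, 0, 0, 0, 0.008],
  ],
)

```text
time_s: 19.75
tool_pos: [0.4195, 0.2971, 0.0814]
ee_rot: [-1.57, -0.0, 1.399]
force: [-0.4, 0.3, -2.7]
gripper_width: 0.0158
```

```bash
cat > chk.py <<'E'
# overlay of holder as predicted from TCP: rigid attach; usage chk.py name [scx scy tcx tcy]
from fit import *; import sys
from scipy.spatial.transform import Rotation as Ro
s=r.sense(); tp=np.array(s["tool_pos"]); R=Ro.from_euler('xyz',s["ee_rot"])
T0=np.array([.4214,.2977,.0305]); R0=Ro.from_euler('xyz',[-1.5708,0,1.3992])
def mv(p): return R.apply(R0.inv().apply(p-T0))+tp
if __name__=="__main__":
    print(s["time_s"],tp.round(4),np.round(s["ee_rot"],4),np.round(s["force"],1),np.round(s["ft_torque"],2),s["gripper_width"])
    ctr=mv(np.array([[.5238,.2792,.044],[.5238,.2792,.026]])); up_=ctr[0]-ctr[1]
    print("well pred",ctr[0].round(4),"tilt",np.arccos(up_[2]/np.linalg.norm(up_)).round(4))
    o=[]
    for k,c in enumerate(C):
        im=r.get_image(c); cv2.imwrite(f"pics/{sys.argv[1]}_{c}.png",im[:,:,::-1])
        x,y=proj(c,ctr[0]).astype(int); x=min(max(x,50),510);y=min(max(y,60),360)
        im=cv2.resize(im,None,fx=4,fy=4,interpolation=cv2.INTER_CUBIC)[:,:,::-1].copy()
        for p in holder_parts(.5238,.2792,-.17)+[cyl(.5238,.2792,.044,.07,.017)]:
            cs,_=cv2.findContours(hullmask(c,mv(p)),cv2.RETR_EXTERNAL,cv2.CHAIN_APPROX_NONE); cv2.drawContours(im,cs,-1,(0,0,255),1)
        o.append(im[(y-60)*4:(y+60)*4,(x-50)*4:(x+50)*4])
    cv2.imwrite(f"pics/{sys.argv[1]}.png",np.hstack(o))
E
python3 chk.py k1
```

```text
19.75 [0.4195 0.2971 0.0814] [-1.5704e+00 -1.0000e-04  1.3989e+00] [-0.4  0.3 -2.7] [0.08 0.09 0.01] 0.015787975965651856
well pred [0.5219 0.2785 0.0948] tilt 0.0004
```

View pics/k1.png

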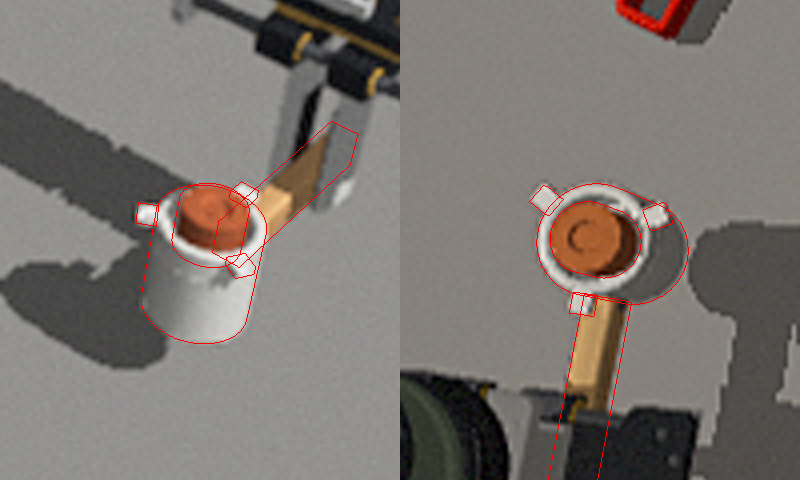

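```bash
python3 plan.py 0.6004 0.117 0.10 0.3767 12
```

```text
t 19.85 pos [0.4194 0.297  0.0813] rpy [-1.5703 -0.      1.3989] F [ 0.4 -0.7 -1.9] w 0.0154
[-0.0122, -0.0016, -0.0174, -0.0, 0.0852, -0.0]
[-0.0107, -0.0016, -0.0184, -0.0, 0.0852, -0.0]
[-0.0091, -0.0016, -0.0192, -0.0, 0.0852, -0.0]
[-0.0074, -0.0016, -0.0199, -0.0, 0.0852, -0.0]
[-0.0057, -0.0016, -0.0205, -0.0, 0.0852, -0.0]
[-0.0039, -0.0016, -0.0209, -0.0, 0.0852, -0.0]
[-0.0021, -0.0016, -0.0212, -0.0, 0.0852, -0.0]
[-0.0003, -0.0016, -0.0213, -0.0, 0.0852, -0.0]
[0.0015, -0.0016, -0.0212, -0.0, 0.0852, -0.0]
[0.0033, -0.0016, -0.021, -0.0, 0.0852, -0.0]
[0.0051, -0.0016, -0.0207, -0.0, 0.0852, -0.0]
[0.0068, -0.0016, -0.0202, -0.0, 0.0852, -0.0]
```

Call:
drive_tool(
  commands=[
    [-0.0122, -0.0016, -0.0174, 0, 0.0852, 0, 0.008],
    [-0.0107, -0.0016, -0.0184, 0, 0.0852, 0, 0.008],
    [-0.0091, -0.0016, -0.0192, 0, 0.0852, 0, 0.008],
    [-0.0074, -0.0016, -0.0199, 0, 0.0852, 0, 0.008],
    [-0.0057, -0.0016, -0.0205, 0, 0.0852, 0, 0.008],
    [-0.0039, -0.0016, -0.0209, 0, 0.0852, 0, 0.008],
    [-0.0021, -0.0016, -0.0212, 0, 0.0852, 0, 0.008],
    [-0.0003, -0.0016, -0.0213, 0, 0.0852, 0, 0.008],
    [0.0015, -0.0016, -0.0212, 0, 0.0852, 0, 0.008],
    [0.0025, -0.001, -0.015, 0, 0.07, 0, 0.008],
  ],
)

```text
time_s: 21.1
tool_pos: [0.5665, 0.1458, 0.0937]
ee_rot: [-1.568, 0.005, 0.536]
force: [-0.7, -0.0, -2.9]
gripper_width: 0.0155
```

```bash
python3 plan.py 0.6004 0.117 0.10 0.3767 3
```

```text
t 21.1 pos [0.5665 0.1458 0.0937] rpy [-1.568   0.0046  0.5363] F [-0.7 -0.  -2.9] w 0.0155
[0.0048, -0.0022, -0.014, -0.0008, 0.0532, -0.0016]
[0.0055, -0.0022, -0.0138, -0.0008, 0.0532, -0.0016]
[0.0063, -0.0021, -0.0134, -0.0008, 0.0532, -0.0016]
```

Call:
drive_tool(
  commands=[
    [0.0048, -0.0022, -0.014, -0.001, 0.0532, -0.0016, 0.008],
    [0.0055, -0.0022, -0.0138, -0.001, 0.0532, -0.0016, 0.008],
    [0.005, -0.001, -0.01, 0, 0.04, 0, 0.008],
    [0, 0, 0, 0, 0, 0, 0.008],
    [0, 0, 0, 0, 0, 0, 0.008],
    [0, 0, 0, 0, 0, 0, 0.008],
    [0, 0, 0, 0, 0, 0, 0.008],
    [0, 0, 0, 0, 0, 0, 0.008],
    [0, 0, 0, 0, 0, 0, 0.008],
    [0, 0, 0, 0, 0, 0, 0.008],
  ],
)

```text
time_s: 22.35
tool_pos: [0.5985, 0.119, 0.0984]
ee_rot: [-1.569, 0.003, 0.383]
force: [0.7, -0.7, -2.8]
gripper_width: 0.0157
```

```bash
python3 plan.py 0.6004 0.117 0.10 0.3767 1; python3 chk.py k2
```

```text
t 22.35 pos [0.5985 0.119  0.0984] rpy [-1.569   0.0028  0.3832] F [ 0.7 -0.7 -2.8] w 0.0157
[0.001, -0.0017, -0.0026, -0.0018, 0.0065, -0.0028]
22.35 [0.5985 0.119  0.0984] [-1.569   0.0028  0.3832] [ 0.7 -0.7 -2.8] [ 0.16 -0.07  0.03] 0.015744213291468447
well pred [0.6368 0.0222 0.1117] tilt 0.0034
```

View pics/k2.png

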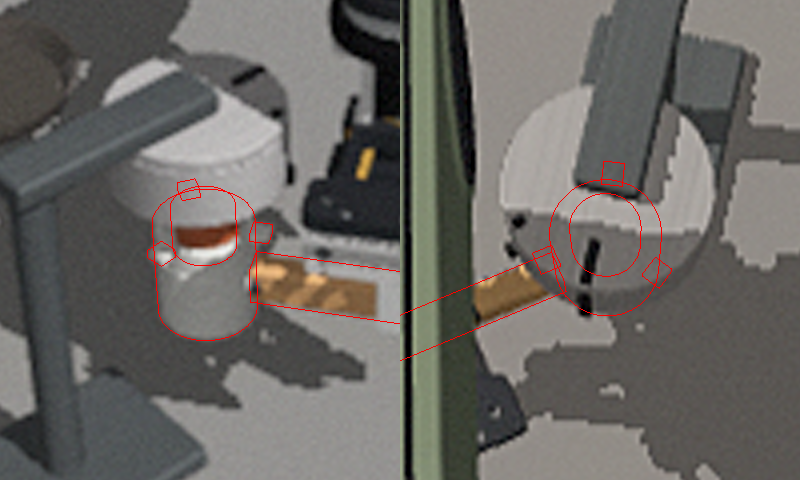

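Call:
drive_tool(
  commands=[
    [0.0005, 0, -0.0014, -0.001, 0.0035, -0.0014, 0.008],
    [0.0005, -0.002, -0.0012, -0.001, 0.003, -0.0014, 0.008],
    [0, -0.005, 0, 0, 0, 0, 0.008],
    [0, -0.005, 0, 0, 0, 0, 0.008],
    [0, -0.005, 0, 0, 0, 0, 0.008],
    [0, -0.005, 0, 0, 0, 0, 0.008],
    [0, -0.004, 0, 0, 0, 0, 0.008],
    [0, 0, 0, 0, 0, 0, 0.008],
    [0, 0, 0, 0, 0, 0, 0.008],
    [0, 0, 0, 0, 0, 0, 0.008],
  ],
)

```text
time_s: 23.7
tool_pos: [0.6009, 0.1167, 0.1267]
ee_rot: [-1.571, -0.001, 0.376]
force: [-0.5, 0.5, -2.2]
gripper_width: 0.0159
```

```bash
python3 plan.py 0.6004 0.117 0.149 0.3767 1; python3 chk.py k3
```

```text
t 23.7 pos [0.6009 0.1167 0.1267] rpy [-1.5714e+00 -1.0000e-03  3.7600e-01] F [-0.5  0.5 -2.2] w 0.0159
[-0.0003, -0.0223, 0.0004, 0.0006, -0.0007, 0.001]
23.7 [0.6009 0.1167 0.1267] [-1.5714e+00 -1.0000e-03  3.7600e-01] [-0.5  0.5 -2.2] [ 0.14 -0.03 -0.  ] 0.015889525812362266
well pred [0.6384 0.0197 0.1403] tilt 0.0012
```

View pics/k3.png

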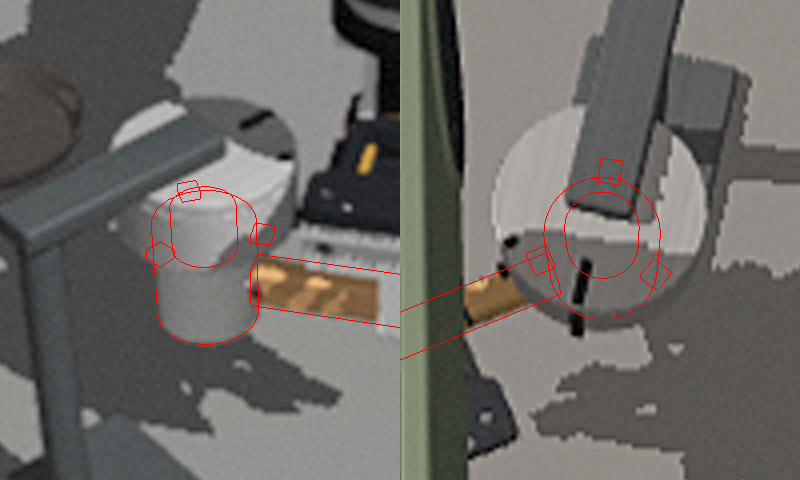

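Call:
drive_tool(
  commands=[
    [0, -0.003, 0, 0, 0, 0, 0.008],
    [0, -0.003, 0, 0, 0, 0, 0.008],
    [0, -0.003, 0, 0, 0, 0, 0.008],
    [0, -0.003, 0, 0, 0, 0, 0.008],
    [0, -0.003, 0, 0, 0, 0, 0.008],
    [0, -0.003, 0, 0, 0, 0, 0.008],
    [0, -0.002, 0, 0, 0, 0, 0.008],
    [0, 0, 0, 0, 0, 0, 0.008],
    [0, 0, 0, 0, 0, 0, 0.008],
    [0, 0, 0, 0, 0, 0, 0.008],
  ],
)

```text
time_s: 25.05
tool_pos: [0.6008, 0.1167, 0.148]
ee_rot: [-1.571, -0.001, 0.376]
force: [0.3, 0.3, -1.7]
gripper_width: 0.0156
```

```bash
python3 plan.py 0.6004 0.117 0.149 0.3767 1; python3 chk.py k4
```

```text
t 25.05 pos [0.6008 0.1167 0.148 ] rpy [-1.5714e+00 -8.0000e-04  3.7600e-01] F [ 0.3  0.3 -1.7] w 0.0156
[-0.0002, -0.001, 0.0004, 0.0006, -0.0007, 0.0008]
25.05 [0.6008 0.1167 0.148 ] [-1.5714e+00 -8.0000e-04  3.7600e-01] [ 0.3  0.3 -1.7] [0.16 0.06 0.02] 0.015610335464552145
well pred [0.6383 0.0197 0.1616] tilt 0.001
```

View pics/k4.png

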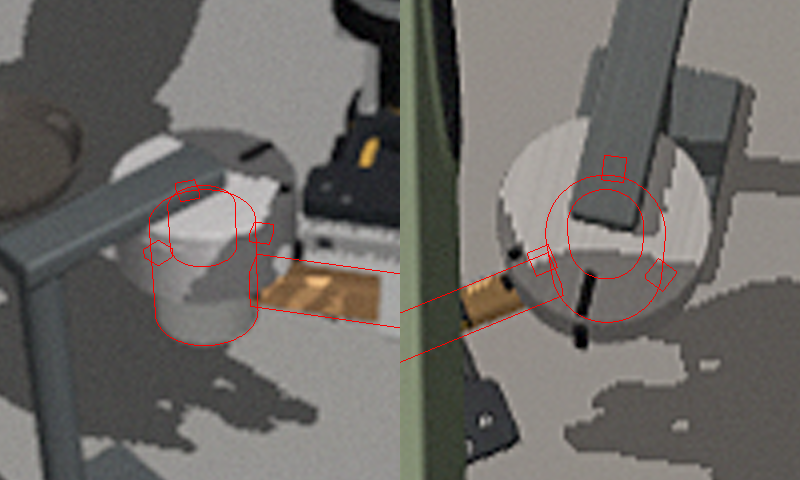

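Call:
drive_tool(
  commands=[
    [0, -0.001, 0.0002, 0, 0, 0, 0.008],
    [-0.0042, 0, -0.0001, 0, -0.04, 0, 0.008],
    [-0.0062, 0, -0.0002, 0, -0.06, 0, 0.008],
    [-0.0062, 0, -0.0002, 0, -0.06, 0, 0.008],
    [-0.0062, 0, -0.0002, 0, -0.06, 0, 0.008],
    [-0.0062, 0, -0.0002, 0, -0.06, 0, 0.008],
    [-0.0042, 0, -0.0001, 0, -0.04, 0, 0.008],
    [0, 0, 0, 0, 0, 0, 0.008],
    [0, 0, 0, 0, 0, 0, 0.008],
    [0, 0, 0, 0, 0, 0, 0.008],
  ],
)

```text
time_s: 26.4
tool_pos: [0.5715, 0.0996, 0.1493]
ee_rot: [-1.571, -0.0, 0.706]
force: [0.4, 0.6, -3.0]
gripper_width: 0.0156
```

```bash
cat > rot.py <<'E'
# plan rotation about stand axis to handle dir dth from front; usage: rot.py total_to_go_tool_yaw z n
from h import *; import sys
from plan import down
from scipy.spatial.transform import Rotation as Ro
from chk import mv
yawT,z,n=float(sys.argv[1]),float(sys.argv[2]),int(sys.argv[3])
s=r.sense();p=np.array(s["tool_pos"]);e=s["ee_rot"];R=Ro.from_euler('xyz',e)
w=mv(np.array([[.5238,.2792,.044]]))[0]
print("t",round(s["time_s"],2),"pos",p.round(4),"rpy",np.round(e,4),"F",np.round(s["force"],1),"tq",np.round(s["ft_torque"],2),"well",w.round(4))
A=np.array([.638,.020]); off=np.array([-.1024,.0185]);pc,Rc=p,R
for k in range(1,n+1):
    yw=e[2]+(yawT-e[2])*k/n; d=yw-1.3992; c,sn=np.cos(d),np.sin(d)
    T=np.array([A[0]+c*off[0]-sn*off[1],A[1]+sn*off[0]+c*off[1],p[2]+(z-p[2])*k/n]); RT=down(yw)
    print(np.r_[Rc.inv().apply(T-pc),(Rc.inv()*RT).as_rotvec()].round(4).tolist()); pc,Rc=T,RT
E
python3 rot.py 1.3192 0.149 8
```

```text
t 26.4 pos [0.5715 0.0996 0.1493] rpy [-1.5714e+00 -1.0000e-04  7.0560e-01] F [ 0.4  0.6 -3. ] tq [ 0.21  0.04 -0.02] well [0.6384 0.0199 0.1628]
[-0.0082, 0.0, 0.0001, 0.0006, -0.0767, 0.0001]
[-0.008, 0.0, -0.0002, 0.0, -0.0767, 0.0]
[-0.008, 0.0, -0.0002, -0.0, -0.0767, 0.0]
[-0.008, 0.0, -0.0002, 0.0, -0.0767, -0.0]
[-0.008, 0.0, -0.0002, 0.0, -0.0767, 0.0]
[-0.008, 0.0, -0.0002, 0.0, -0.0767, -0.0]
[-0.008, 0.0, -0.0002, -0.0, -0.0767, 0.0]
[-0.008, 0.0, -0.0002, 0.0, -0.0767, 0.0]
```

Turning freely with no contact force; the well stays on the axis. I'll continue the turn.

Call:
drive_tool(
  commands=[
    [-0.0062, 0, -0.0001, 0, -0.06, 0, 0.008],
    [-0.0075, 0, -0.0002, 0, -0.072, 0, 0.008],
    [-0.0075, 0, -0.0002, 0, -0.072, 0, 0.008],
    [-0.0075, 0, -0.0002, 0, -0.072, 0, 0.008],
    [-0.0075, 0, -0.0002, 0, -0.072, 0, 0.008],
    [-0.0075, 0, -0.0002, 0, -0.072, 0, 0.008],
    [-0.0062, 0, -0.0001, 0, -0.06, 0, 0.008],
    [-0.004, 0, -0.0001, 0, -0.04, 0, 0.008],
    [0, 0, 0, 0, 0, 0, 0.008],
    [0, 0, 0, 0, 0, 0, 0.008],
  ],
)

```text
time_s: 27.65
tool_pos: [0.5409, 0.0552, 0.1494]
ee_rot: [-1.571, 0.001, 1.241]
force: [0.2, 0.2, -2.4]
gripper_width: 0.0156
```

```bash
python3 rot.py 1.3192 0.149 2; python3 chk.py k5
```

```text
t 27.65 pos [0.5409 0.0552 0.1494] rpy [-1.5713e+00  1.4000e-03  1.2414e+00] F [ 0.2  0.2 -2.4] tq [0.12 0.06 0.03] well [0.6391 0.0209 0.1629]
[-0.0052, 0.0002, 0.0008, 0.0004, -0.0389, -0.0014]
[-0.004, 0.0002, -0.0, 0.0, -0.0389, 0.0]
27.65 [0.5409 0.0552 0.1494] [-1.5713e+00  1.4000e-03  1.2414e+00] [ 0.2  0.2 -2.4] [0.12 0.06 0.03] 0.015579811581963292
well pred [0.6391 0.0209 0.1629] tilt 0.0015
```

View pics/k5.png

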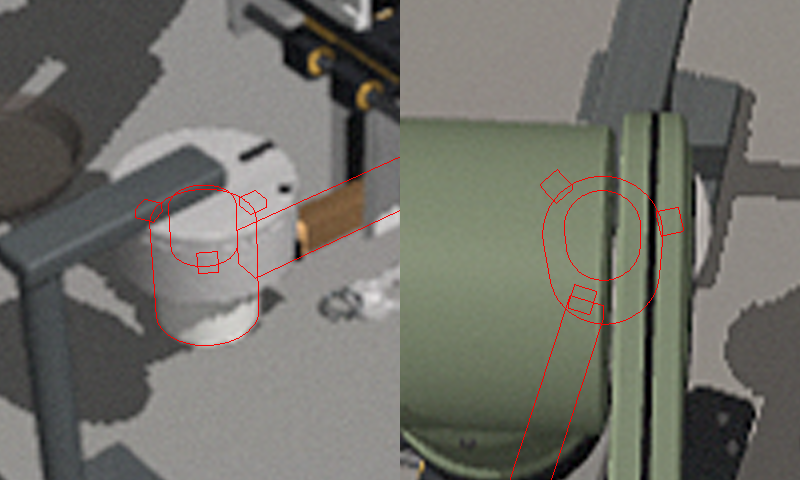

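Call:
drive_tool(
  commands=[
    [-0.0045, 0, 0.0005, 0, -0.035, -0.001, 0.008],
    [-0.004, 0, 0, 0, -0.032, 0, 0.008],
    [0, 0, 0, 0, 0, 0, 0.008],
    [0, 0, 0, 0, 0, 0, 0.008],
    [0, 0, 0, 0, 0, 0, 0.008],
    [0, 0, 0, 0, 0, 0, 0.008],
    [0, 0, 0, 0, 0, 0, 0.008],
    [0, 0, 0, 0, 0, 0, 0.008],
    [0, 0, 0, 0, 0, 0, 0.008],
    [0, 0, 0, 0, 0, 0, 0.008],
  ],
)

```text
time_s: 29.0
tool_pos: [0.5381, 0.0483, 0.1493]
ee_rot: [-1.571, 0.0, 1.31]
force: [0.6, -0.4, -1.2]
gripper_width: 0.0156
```

```bash
python3 rot.py 1.3192 0.149 1
```

```text
t 29.0 pos [0.5381 0.0483 0.1493] rpy [-1.5712e+00  3.0000e-04  1.3099e+00] F [ 0.6 -0.4 -1.2] tq [0.13 0.07 0.  ] well [0.6384 0.0207 0.1628]
[-0.0018, 0.0003, 0.0002, 0.0004, -0.0093, -0.0003]
```

Call:
drive_tool(
  commands=[
    [-0.0015, 0, 0.0002, 0, -0.009, 0, 0.008],
    [0, 0.0015, 0, 0, 0, 0, 0.008],
    [0, 0.002, 0, 0, 0, 0, 0.008],
    [0, 0.0015, 0, 0, 0, 0, 0.008],
    [0, 0.001, 0, 0, 0, 0, 0.008],
    [0, 0, 0, 0, 0, 0, 0.008],
    [0, 0, 0, 0, 0, 0, 0.008],
    [0, 0, 0, 0, 0, 0, 0.008],
    [0, 0, 0, 0, 0, 0, 0.008],
    [0, 0, 0, 0, 0, 0, 0.008],
  ],
)

```text
time_s: 30.25
tool_pos: [0.5375, 0.0467, 0.1429]
ee_rot: [-1.571, 0.0, 1.319]
force: [0.1, -0.9, -1.9]
gripper_width: 0.0156
```

```bash
python3 rot.py 1.3192 0.1395 1
```

```text
t 30.25 pos [0.5375 0.0467 0.1429] rpy [-1.5712e+00  3.0000e-04  1.3194e+00] F [ 0.1 -0.9 -1.9] tq [0.13 0.07 0.  ] well [0.6381 0.0201 0.1564]
[-0.0001, 0.0034, 0.0, 0.0004, 0.0002, -0.0003]
```

Call:
drive_tool(
  commands=[
    [0, 0.001, 0, 0, 0, 0, 0.008],
    [0, 0.001, 0, 0, 0, 0, 0.008],
    [0, 0.001, 0, 0, 0, 0, 0.008],
    [0, 0, 0, 0, 0, 0, 0.008],
    [0, 0, 0, 0, 0, 0, 0.008],
    [0, 0, 0, 0, 0, 0, 0.008],
    [0, 0, 0, 0, 0, 0, 0.008],
    [0, 0, 0, 0, 0, 0, 0.008],
    [0, 0, 0, 0, 0, 0, 0.008],
    [0, 0, 0, 0, 0, 0, 0.008],
  ],
)

```text
time_s: 31.5
tool_pos: [0.5381, 0.0467, 0.1405]
ee_rot: [-1.573, -0.0, 1.319]
force: [-0.9, 0.4, -1.4]
gripper_width: 0.0154
```

```bash
python3 rot.py 1.3192 0.1395 1
```

```text
t 31.5 pos [0.5381 0.0467 0.1405] rpy [-1.5728 -0.      1.3195] F [-0.9  0.4 -1.4] tq [ 0.08  0.02 -0.  ] well [0.6386 0.0201 0.1542]
[-0.0003, 0.001, 0.0006, 0.002, 0.0003, 0.0]
```

Call:
drive_tool(
  commands=[
    [0, 0.001, 0, 0, 0, 0, 0.008],
    [0, 0.001, 0, 0, 0, 0, 0.008],
    [0, 0, 0, 0, 0, 0, 0.008],
    [0, 0, 0, 0, 0, 0, 0.008],
    [0, 0, 0, 0, 0, 0, 0.008],
    [0, 0, 0, 0, 0, 0, 0.008],
    [0, 0, 0, 0, 0, 0, 0.008],
    [0, 0, 0, 0, 0, 0, 0.008],
    [0, 0, 0, 0, 0, 0, 0.008],
    [0, 0, 0, 0, 0, 0, 0.008],
  ],
)

```text
time_s: 32.75
tool_pos: [0.5383, 0.0468, 0.1399]
ee_rot: [-1.574, 0.0, 1.32]
force: [-2.1, 0.3, 1.7]
gripper_width: 0.0156
```

```bash
python3 rot.py 1.3192 0.1395 1; python3 chk.py k6
```

```text
t 32.75 pos [0.5383 0.0468 0.1399] rpy [-1.5737  0.      1.3196] F [-2.1  0.3  1.7] tq [ 0.01  0.12 -0.07] well [0.6389 0.0202 0.1537]
[-0.0004, 0.0004, 0.0009, 0.0029, 0.0004, -0.0]
32.75 [0.5383 0.0468 0.1399] [-1.5737  0.      1.3196] [-2.1  0.3  1.7] [ 0.01  0.12 -0.07] 0.01562726503607348
well pred [0.6389 0.0202 0.1537] tilt 0.0029
```

View pics/k6.png

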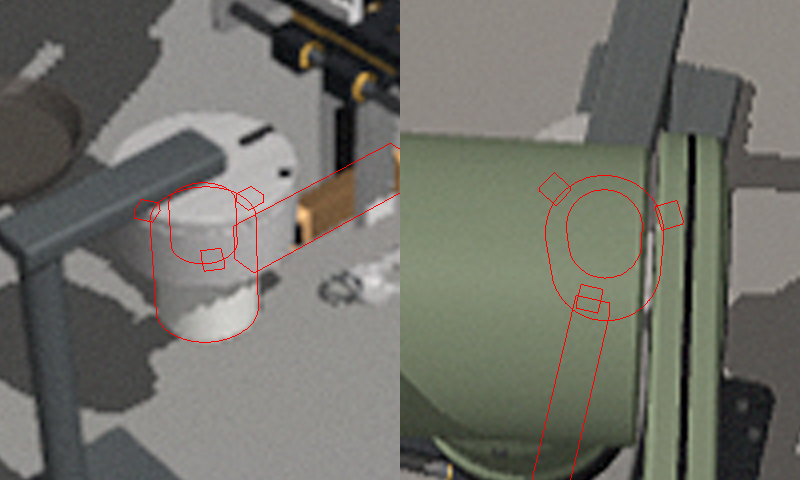

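Call:
drive_tool(
  commands=[
    [0, 0, 0, 0, 0, 0, 0.014],
    [0, 0, 0, 0, 0, 0, 0.018],
    [0, 0, 0, 0, 0, 0, 0.024],
    [0, 0, 0, 0, 0, 0, 0.032],
    [0, 0, 0, 0, 0, 0, 0.042],
    [0, 0, 0, 0, 0, 0, 0.048],
    [0, 0, 0, 0, 0, 0, 0.048],
    [0, 0, 0, 0, 0, 0, 0.048],
    [0, 0, 0, 0, 0, 0, 0.048],
    [0, 0, 0, 0, 0, 0, 0.048],
  ],
)

```text
time_s: 34.1
tool_pos: [0.5396, 0.0465, 0.1395]
ee_rot: [-1.576, -0.0, 1.319]
force: [-0.1, 0.2, -0.3]
gripper_width: 0.048
```

```bash
python3 rot.py 1.3192 0.1395 1; python3 chk.py k7
```

```text
t 34.1 pos [0.5396 0.0465 0.1395] rpy [-1.5764e+00 -5.0000e-04  1.3195e+00] F [-0.1  0.2 -0.3] tq [ 0.05 -0.14  0.  ] well [0.6401 0.02   0.1536]
[-0.0005, -0.0, 0.0021, 0.0056, 0.0002, 0.0005]
34.1 [0.5396 0.0465 0.1395] [-1.5764e+00 -5.0000e-04  1.3195e+00] [-0.1  0.2 -0.3] [ 0.05 -0.14  0.  ] 0.04800502547433678
well pred [0.6401 0.02   0.1536] tilt 0.0056
```

View pics/k7.png

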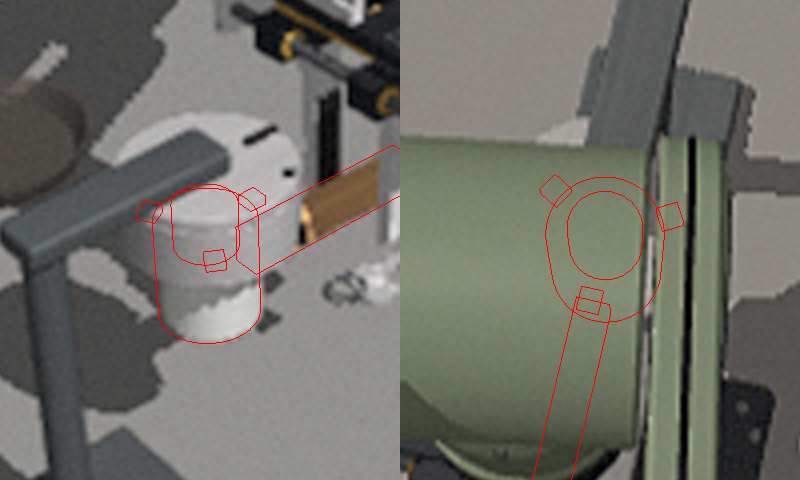

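Holder hangs on its own at the same place. Now I'll lift clear and back off toward the robot.

Call:
drive_tool(
  commands=[
    [0, -0.008, 0, 0, 0, 0, 0.048],
    [0, -0.012, 0, 0, 0, 0, 0.048],
    [0, -0.02, 0, 0, 0, 0, 0.048],
    [0, -0.025, 0, 0, 0, 0, 0.048],
    [0, -0.025, 0, 0, 0, 0, 0.048],
    [0, -0.01, 0.03, 0, 0, 0, 0.048],
    [0, 0, 0.035, 0, 0, 0, 0.048],
    [0, 0, 0.035, 0, 0, 0, 0.048],
    [0, 0, 0.02, 0, 0, 0, 0.048],
    [0, 0, 0, 0, 0, 0, 0.048],
  ],
)

```text
time_s: 35.45
tool_pos: [0.4227, 0.077, 0.2515]
ee_rot: [-1.59, -0.003, 1.319]
force: [0.5, -0.6, -0.1]
gripper_width: 0.0483
```

```bash
cat > fin.py <<'E'
from fit import *
s=r.sense(); print(s["time_s"],s["tool_pos"].round(3),s["force"].round(1))
o=[]
for c in C:
    im=r.get_image(c); cv2.imwrite(f"pics/fin_{c}.png",im[:,:,::-1])
    x,y=(290,225) if c=="scene" else (258,160)
    im=cv2.resize(im,None,fx=4,fy=4,interpolation=cv2.INTER_CUBIC)[:,:,::-1].copy()
    for p in holder_parts(.638,.020,-.25):
        p=p+np.array([0,0,.109]); cs,_=cv2.findContours(hullmask(c,p),cv2.RETR_EXTERNAL,cv2.CHAIN_APPROX_NONE); cv2.drawContours(im,cs,-1,(0,0,255),1)
    o.append(im[(y-60)*4:(y+60)*4,(x-50)*4:(x+50)*4])
cv2.imwrite("pics/fin.png",np.hstack(o))
E
python3 fin.py
```

```text
35.45 [0.423 0.077 0.252] [ 0.5 -0.6 -0.1]
```

View pics/fin.png

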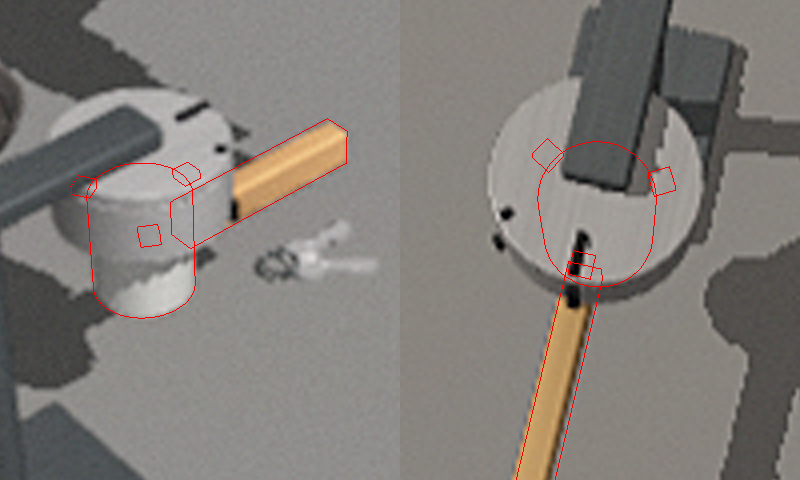

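View pics/fin_scene.png

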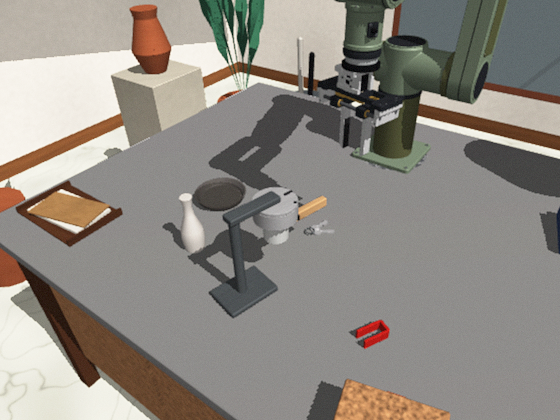

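```bash
python3 - <<'E'
from cell import r
print(abs(r.sense()["joint_vel"]).max()); print(r.close_job())
E
```

```text
0.025268159231762975
the job is handed in; nothing more can be done
None
```

The stone is in the holder's well, and the holder is locked in the head of the stand with its handle on the long mark. I let go, backed off and handed the job in at about 35.6 s of the 72 s allowed.

- **Stone:** I gripped it by its top 7–8 mm and set it in the well. Both cameras showed it seated and let go before I took the handle.
- **Entry and turn:** I lifted the holder in line with the entry mark and turned it about 54° over the ridges. I felt no contact on the way up or round.
- **Locking:** Lowering met the pocket floor with the well about 6.3 mm below the head's underside (7 mm nominal), and the force rose by only a few newtons.
- **Last checks:** With the arm clear, the outline drawn for the locked pose matched both pictures to about a pixel, level and on the front line. The tool force was at noise level. The vase, keys and clip look unmoved in the last picture.
- **Limits of the checks:** No check failed. The head hides the stone once it is inside, so I last saw it before the lift into the head. My position readings disagreed with each other by 1–2 mm, which is well inside the tolerances.

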